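# Load the preheating plate and start it from the guarded button

## Task

Stand every square post socket on the preheating plate, mouth up and wholly on the plate, turning over those that are mouth down. Once they all stand there, flip up the guard on the control pod until it stays up by itself, press the start button fully down and let it go, then fold the guard shut over it again. Leave the hammer, the can and the wood offcut where they are.

Things in the scene. Friction and masses are not known exactly. Their poses are not given: they have to be found in the camera images.
- socket1: bare-steel post socket: a 66 mm length of 54 x 54 mm square tube, walls 4 mm, closed at one end by a 6 mm plate with a weld bead round it, about 0.35 kg. Origin at the middle of the block (33 mm from either end), +z along the tube towards the open mouth, x and y square to the side faces. Starts mouth down (+z points down) on the bench. May be absent.
- socket2: bare-steel post socket: a 66 mm length of 54 x 54 mm square tube, walls 4 mm, closed at one end by a 6 mm plate with a weld bead round it, about 0.35 kg. Origin at the middle of the block (33 mm from either end), +z along the tube towards the open mouth, x and y square to the side faces. Starts mouth down (+z points down) on the bench. May be absent.
- socket3: bare-steel post socket: a 66 mm length of 54 x 54 mm square tube, walls 4 mm, closed at one end by a 6 mm plate with a weld bead round it, about 0.35 kg. Origin at the middle of the block (33 mm from either end), +z along the tube towards the open mouth, x and y square to the side faces. Starts mouth down (+z points down) on the bench. May be absent.
- socket4: bare-steel post socket: a 66 mm length of 54 x 54 mm square tube, walls 4 mm, closed at one end by a 6 mm plate with a weld bead round it, about 0.35 kg. Origin at the middle of the block (33 mm from either end), +z along the tube towards the open mouth, x and y square to the side faces. Starts mouth up on the bench, so it needs only moving.
- plate: low fixed preheating plate, grey body with an aluminium top 160 mm (its x) by 380 mm (its y), flat top 40 mm above the bench, fixed to it. Origin at the centre of its underside on the bench, z up.
- pod: fixed grey control pod, a box 130 mm (its x) x 120 mm (its y) x 50 mm high; origin at the centre of its underside, z up. On top is the start button, hidden by the guard: a yellow hood 92 x 84 mm, 50 mm high, open below and behind, hinged along the pod's y at its +x end.
- guard (a joint): angle of the guard: 0 shut (hood over the button), 1.75 rad fully folded back at its stop. It weighs 0.12 kg and has an almost free hinge; its weight shuts it from below about 0.9 rad and throws it open, where it stays, from beyond about 1.05 rad.
- guard_tab (a point): middle of the free end of the guard's black pinch tab, a fin 32 mm (pod x, fore and aft) x 12 mm (pod y, thickness) that stands 36 mm straight up from the hood's top, at the middle of its width, when the guard is shut; axes turn with the guard, z out along the fin, y along the hinge. Shut, it is 137 mm above the bench. It can be pinched across its 12 mm.
- guard_hinge (a point): point on the guard's hinge axis, at the middle of its width, 51 mm above the bench; its y axis is the hinge axis. Shut, the tab's free end lies 72 mm from it towards the pod's -x and 86 mm above it.
- start (a joint): travel of the black round start button, 36 mm in diameter: 0 up, 0.006 m fully down; springs back; about 5 N holds it fully down.
- start_top (a point): centre of the start button's top face, 72 mm above the bench when not pressed; pressed straight down; clear from above once the guard is folded back.
- hammer: hammer lying on the bench, 280 mm long, a bystander; origin under its middle.
- can: closed tin can 66 mm in diameter, 110 mm high, standing on the bench, a bystander; origin at the centre of its underside.
- offcut: timber offcut 220 x 89 x 38 mm lying on the bench, a bystander; origin at the centre of its underside.

How it is judged:
By the outcome, as a careful person would: the job done as asked, in the order asked, and still so for the second after the job is handed in, with the robot touching nothing.
Of socket1, socket2, socket3 only 2 to 3 are there at a start; the rules pass over those that are not, and their reading is None.
At some moment in a run one of socket1, socket2, socket3, socket4 may be knocked a few centimetres aside while the robot is not near it.
Once in a run the grip may slacken for a moment while it holds something.
It also fails if it takes over 210 s, if anything falls off the work surface, if the arm or the gripper's body presses on something with over 40 N, if the wrist force passes 120 N, or if a joint passes its speed limit or range.

## Robot

A 6-joint arm with a two-finger parallel gripper is mounted at the origin on the work surface. World frame = base frame: x ahead of the robot, y to its left, z up, the work surface at z = 0. Lengths are in m, angles in rad, forces in N, time in s.
With the tool pointing down it reaches from about 0.25 to 0.775 m from the base axis. Payload 4 kg.
Tool frame: the origin (TCP) lies at the very end of the fingers, on their centre line; the grasp point (between the pads) lies 19 mm behind it (robot.tcp_to_grasp is the distance from the TCP to the grasp point, in m); z points along the fingers, y is the line along which they close (so a half turn about z gives the same grasp; the last joint's range is limited). The gripper opens to 94 mm and grips with 3 to 60 N. Pads are 16 mm wide; open, the fingers measure 119 mm over their backs; the gripper's body (75 mm by 177 mm) begins 78 mm behind the grasp point.
Start: joints at [1.242, 0.087, 1.371, -0, 1.684, -0.103], TCP at [0.123, 0.536, 0.206] pointing down, gripper open.
Joint ranges: [-3.1, 3.1], [-0.76, 2.03], [0.27, 2.55], [-1.08, 4.22], [0.17, 2.65], [-2.57, 2.57]. Speed limits (rad/s): [2.79, 2.79, 3.14, 3.14, 3.14, 3.14].

## Interface

Orientations are given as [roll, pitch, yaw] about the fixed x, y, z axes, in that order (R = Rz(yaw) Ry(pitch) Rx(roll)).
In Python, from bench import robot gives the robot as it stands.
- The arm moves only by the tool nudge_tcp, called after ">>>" as name(argument=value, ...) on one line, values as JSON. Schema: {"type":"object","properties":{"segments":{"type":"array","items":{"type":"number"},"minItems":5,"maxItems":100},"only":{"type":"string"},"quiet":{"type":"boolean"},"lines":{"type":"string"}},"required":["segments"],"additionalProperties":false}. segments is one flat list of numbers that holds 1 to 20 rows one after another, with no inner brackets; each row has 5 numbers: the finger opening in m, then dx, dy, dz in m, then a turn about the tool's z in rad; each row shifts and turns the commanded pose from where the row before left it, along the tool's axes as they then stand; what a row does not reach is not made up. A row lasts 1/12 s, in which the tool goes at most 0.0417 m and 0.125 rad, less where a joint would pass 70% of its speed; a pose out of reach is approached as far as the arm can. The fingers move at their own pace and stop on an object; the grip force is fixed at half the most. Time passes only in rows, so rows that do not move let the fingers close. The tool returns the time, the measured TCP pose, the force, the opening and the grip force at its end. only (a regular expression) keeps the lines of the reply that match it, lines (a string "A,B") keeps lines A to B, and quiet returns only ok. Input that does not fit is refused with a message, and nothing moves.
- robot.get_obs(): the state, without advancing time (a new reading comes with each control period).
- robot.snapshot(name): name is "side" or "top"; returns a dict with "color" (400x640x3 uint8, blue, green, red), "fx", "fy", "cx", "cy" (pixels), "extrinsics" (4x4, takes a point from world to camera coordinates). Camera axes: x right, y down, z forward; pixel columns grow to the right and rows downward; lengths in m; the calibration is good to about 2 mm. A picture is of the moment at which its call begins. There is no depth.
- robot.close_job(): hands the job in; it is judged then, once.
The state is a dict: "time": time; "joint_positions": joint angles; "qvel": joint speeds; "joint_torque": joint torques, N m; "tool_pos": TCP position; "ee_rot": TCP orientation; "wrist_force": force on the tool from outside, world axes, zero at the start; "wrist_torque": the same for the moment, N m; "width": finger opening in m; "finger_force": force on a finger pad.
Only numpy, scipy, OpenCV 4.12 (cv2) and the standard library are available. Lean on these libraries where they do the work, as an engineer would, in place of code of your own. Each camera call takes 0.05 s, during which the arm holds its last target. There are 200 camera calls.

## Working session

There is one attempt and no reset: what is moved stays moved. The work goes in short steps, Python scripts to look and compute and a tool call to move; the robot and the scene stay as the last step left them, time stands still between calls to the robot, and variables do not carry over. Pictures are saved under pics/ and viewed, at most 14 in all, crops included, and the job is handed in when it is done.

```bash
ls; mkdir -p pics
```

Run:
```python
from bench import robot
import cv2,numpy as np
for n in("top","side"):
    s=robot.snapshot(n); cv2.imwrite(f"pics/{n}0.png",s["color"]); print(n,s["fx"],s["cx"],s["cy"],np.round(s["extrinsics"],3).tolist())
print(robot.get_obs())
```

```text
bench.py
pics
top 454.02153321002555 320.33366057917334 203.01395692777803 [[0.056, -0.998, 0.003, -0.034], [-0.975, -0.056, -0.217, 0.579], [0.216, 0.009, -0.976, 1.579], [0.0, 0.0, 0.0, 1.0]]
side 452.79490461362053 309.3579201004291 196.83801473765865 [[0.942, -0.336, 0.002, -0.541], [-0.171, -0.486, -0.857, 0.172], [0.289, 0.807, -0.516, 1.366], [0.0, 0.0, 0.0, 1.0]]
{'time': 0.1, 'joint_positions': array([ 1.24186942e+00,  8.78867626e-02,  1.37206484e+00, -3.18110944e-05,
        1.68360351e+00, -1.03127174e-01]), 'qvel': array([-0.00134651, -0.00030596, -0.00438606,  0.00112795, -0.00156541,
       -0.00138679]), 'joint_torque': array([ 2.52428850e-03, -3.41250336e+01, -3.03301942e+01,  7.20334821e-02,
        3.03359097e-02, -1.11930829e-04]), 'tool_pos': array([0.12300989, 0.53557083, 0.20443755]), 'ee_rot': array([-3.13963736e+00, -1.70576466e-04,  2.91578920e+00]), 'wrist_force': array([ 0.01814321,  0.01651815, -0.51458945]), 'wrist_torque': array([ 0.03515304, -0.0361656 ,  0.03698068]), 'finger_force': 0.0, 'width': 0.09393833824009243}
```
View pics/top0.png

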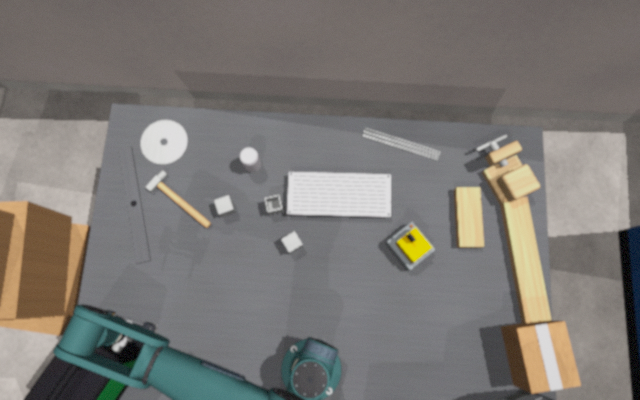

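View pics/side0.png

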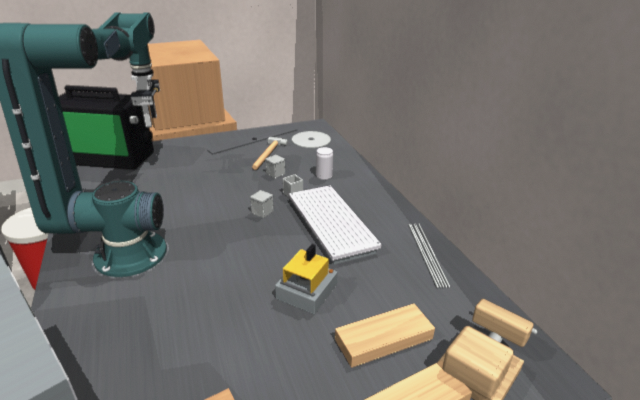

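The top view shows the scene laid out like this:
- Mouth-down sockets at (223,205) and (291,242), and the mouth-up socket at (274,204).
- Plate at (340,195) and pod with yellow guard at (411,246).
- Can at (249,157), hammer at (180,203) and offcut at (470,217).

The side view shows the same three sockets.

Create h.py:
```python
from bench import robot
import cv2,numpy as np
from scipy.spatial.transform import Rotation as Ro
def shot(n): return robot.snapshot(n)
def proj(s,P):
    E=s["extrinsics"];p=np.atleast_2d(P)@E[:3,:3].T+E[:3,3]
    return np.c_[p[:,0]/p[:,2]*s["fx"]+s["cx"],p[:,1]/p[:,2]*s["fy"]+s["cy"]]
def cast(s,uv,z):
    uv=np.atleast_2d(np.float64(uv));E=s["extrinsics"];R,t=E[:3,:3],E[:3,3];c=-R.T@t
    d=np.c_[(uv[:,0]-s["cx"])/s["fx"],(uv[:,1]-s["cy"])/s["fy"],np.ones(len(uv))]@R
    return c+d*((z-c[2])/d[:,2])[:,None]
def crop(s,box,name,k=6):
    u,v,w,h=box;cv2.imwrite(f"pics/{name}.png",cv2.resize(s["color"][v:v+h,u:u+w],None,fx=k,fy=k,interpolation=cv2.INTER_CUBIC))
def to(target,yaw=None):
    """delta in tool axes to world target; turn to yaw (mod pi)"""
    o=robot.get_obs();R=Ro.from_euler('xyz',o["ee_rot"]);d=R.inv().apply(np.array(target)-o["tool_pos"])
    t=None if yaw is None else -((yaw-o["ee_rot"][2]+np.pi/2)%np.pi-np.pi/2)
    print("tool delta",np.round(d,4),"turn",t,"yaw",round(o["ee_rot"][2],4),"q6",round(o["joint_positions"][5],2))
```

Run:
```python
from h import *
t=shot("top")
for n,p in [("down1",(223,205)),("up4",(274,204)),("down2",(291,242))]: print(n,cast(t,p,.066))
pl=cast(t,[(288,172),(391,174),(391,217),(287,215)],.04);print(pl.round(3))
print(cast(t,(411,246),.05))
crop(t,(190,130,130,130),"c1",6)
crop(t,(375,210,80,70),"c2",8)
s=shot("side")
crop(s,(240,140,80,90),"c3",6)
a=cv2.imread("pics/c2.png");b=cv2.resize(s["color"][225:325,265:345],None,fx=6,fy=6,interpolation=cv2.INTER_CUBIC)
c=cv2.imread("pics/c3.png")
m=np.zeros((600,640+0,3),np.uint8)
cv2.imwrite("pics/podside.png",b)
```

```text
down1 [[0.55188987 0.34872439 0.066     ]]
up4 [[0.56604459 0.16552456 0.066     ]]
down2 [[0.43203746 0.09461883 0.066     ]]
[[ 0.696  0.126  0.04 ]
 [ 0.71  -0.257  0.04 ]
 [ 0.548 -0.261  0.04 ]
 [ 0.533  0.118  0.04 ]]
[[ 0.4440967  -0.33342862  0.05      ]]
```

View pics/c2.png

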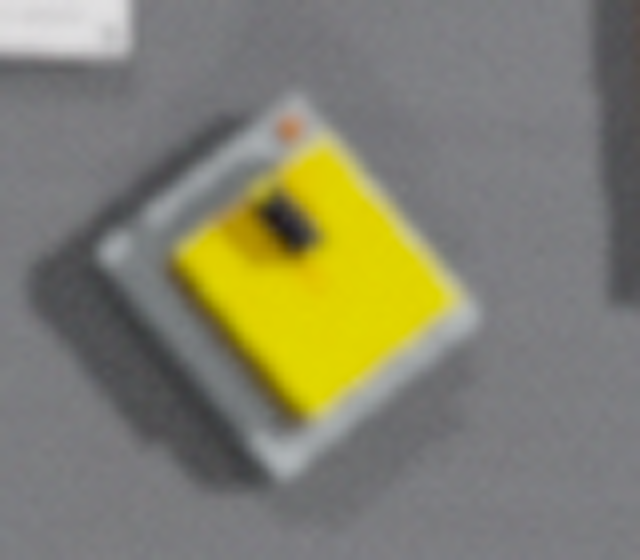

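Run:
```python
import cv2
a=cv2.imread("pics/c1.png");a=cv2.resize(a,(600,600));cv2.imwrite("pics/c1b.png",a)
```

```text
(no output)
```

View pics/c1b.png

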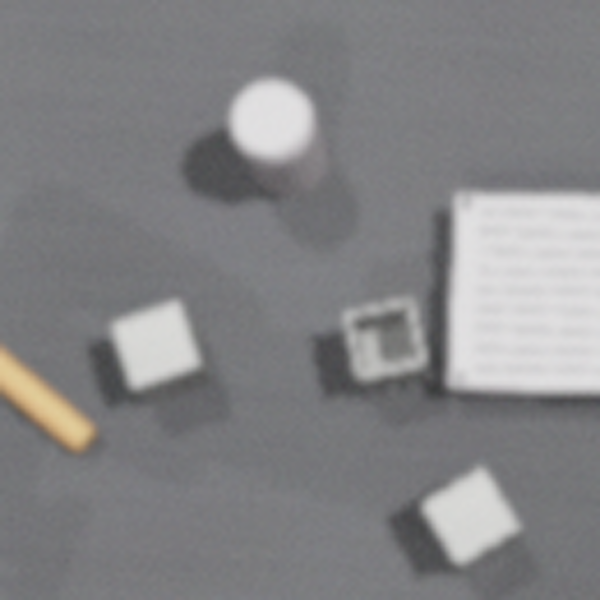

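The crops show these details:
- **Pod:** the tab sits at crop (288,220), near the upper-left edge of the hood. The wider free pod margin is on the lower-left, and the hood's hinge end still has to be found.
- **Sockets:** two closed tops face up (mouth down) at crop (155,345) and (470,515), and one open mouth is at (385,340).

Add to h.py:
```python
def sockets(s,z=.066,lo=175,box=(150,150,300,160)):
    """bright roughly square blobs in top view -> (x,y,edge yaw deg,sizes mm)"""
    u,v,w,h=box;g=cv2.cvtColor(s["color"],cv2.COLOR_BGR2HSV)[v:v+h,u:u+w]
    m=((g[...,2]>lo)&(g[...,1]<40)).astype(np.uint8);out=[]
    for c in cv2.findContours(m,cv2.RETR_EXTERNAL,cv2.CHAIN_APPROX_NONE)[0]:
        if not 120<cv2.contourArea(c)<600: continue
        P=cast(s,cv2.boxPoints(cv2.minAreaRect(c))+[u,v],z);e=P[1]-P[0];f=P[2]-P[1]
        out.append((*P.mean(0)[:2].round(4),round(np.degrees(np.arctan2(e[1],e[0]))%90,1),*np.round([1e3*np.hypot(*e[:2]),1e3*np.hypot(*f[:2])])))
    return out
```

Run:
```python
from h import *
t=shot("top")
for lo in (160,175,190): print(lo,sockets(t,lo=lo))
s=shot("side")
y=cv2.inRange(cv2.cvtColor(t["color"],cv2.COLOR_BGR2HSV),(22,150,100),(35,255,255))
c=max(cv2.findContours(y,0,1)[0],key=cv2.contourArea);P=cast(t,cv2.boxPoints(cv2.minAreaRect(c)),.101);print("hood",P.round(3),P.mean(0))
print("podcorners",cast(t,[(375+298/8,210+98/8),(375+108/8,210+250/8),(375+285/8,210+472/8),(375+478/8,210+318/8)],.05).round(3))
print("tab",cast(t,(375+270/8,210+205/8),.137),cast(t,(375+300/8,210+245/8),.101))
```

```text
160 [(np.float64(0.4354), np.float64(0.0932), np.float64(34.7), np.float64(57.0), np.float64(57.0)), (np.float64(0.5553), np.float64(0.3484), np.float64(22.5), np.float64(58.0), np.float64(58.0)), (np.float64(0.6329), np.float64(0.6023), np.float64(51.8), np.float64(83.0), np.float64(30.0)), (np.float64(0.7867), np.float64(-0.3739), np.float64(3.3), np.float64(111.0), np.float64(31.0)), (np.float64(0.7379), np.float64(0.2734), np.float64(3.3), np.float64(63.0), np.float64(54.0)), (np.float64(0.7208), np.float64(0.5716), np.float64(3.3), np.float64(129.0), np.float64(54.0))]
175 [(np.float64(0.4344), np.float64(0.0929), np.float64(34.7), np.float64(54.0), np.float64(55.0)), (np.float64(0.555), np.float64(0.3476), np.float64(22.5), np.float64(54.0), np.float64(54.0)), (np.float64(0.7398), np.float64(0.2736), np.float64(3.3), np.float64(63.0), np.float64(50.0)), (np.float64(0.7226), np.float64(0.5737), np.float64(3.3), np.float64(126.0), np.float64(50.0))]
190 [(np.float64(0.4347), np.float64(0.093), np.float64(35.7), np.float64(52.0), np.float64(51.0)), (np.float64(0.5553), np.float64(0.3484), np.float64(22.5), np.float64(51.0), np.float64(51.0)), (np.float64(0.7397), np.float64(0.2754), np.float64(3.3), np.float64(59.0), np.float64(50.0)), (np.float64(0.7226), np.float64(0.5737), np.float64(3.3), np.float64(126.0), np.float64(50.0))]
hood [[ 0.446 -0.269  0.101]
 [ 0.505 -0.337  0.101]
 [ 0.437 -0.394  0.101]
 [ 0.379 -0.327  0.101]] [ 0.4420152  -0.33149428  0.101     ]
podcorners [[ 0.531 -0.337  0.05 ]
 [ 0.457 -0.253  0.05 ]
 [ 0.362 -0.333  0.05 ]
 [ 0.435 -0.418  0.05 ]]
tab [[ 0.46724353 -0.30824035  0.137     ]] [[ 0.45618976 -0.32836904  0.101     ]]
```

View pics/podside.png

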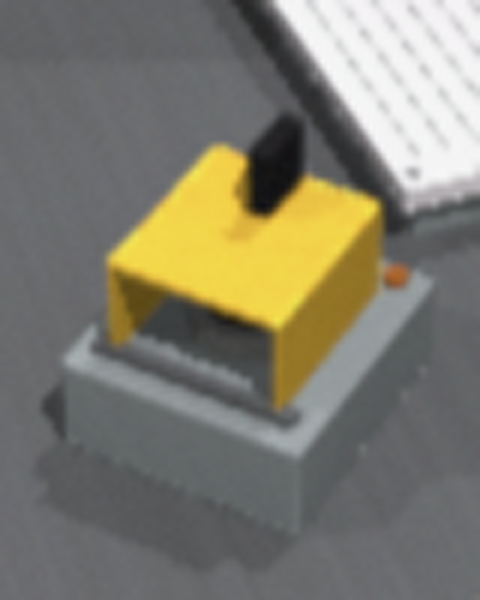

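The side crop shows the hinge rod and the open back of the hood at the lower front, from (95,345) to (295,415). The tab stands near the far, free end, so pod +x points roughly at -139° in world. Socket4 comes first.

Run:
```python
from h import *
t=shot("top")
c=np.array([(340,312),(412,296),(430,370),(360,386)])*130/600+[190,130]
P=cast(t,c,.066);print(P.round(4),P.mean(0));d=P[1]-P[0];e=P[2]-P[1]
print(np.degrees(np.arctan2(d[1],d[0]))%90,np.degrees(np.arctan2(e[1],e[0]))%90, np.linalg.norm(d),np.linalg.norm(e))
# project possible hidden areas
s=shot("side")
for p in [(.25,.3,0.03),(.2,.5,.03),(.4,.4,.03),(.3,.6,.03)]: print(p,proj(t,p).round(),proj(s,p).round())
```

```text
[[0.5876 0.2047 0.066 ]
 [0.6037 0.1493 0.066 ]
 [0.5453 0.1308 0.066 ]
 [0.5295 0.1843 0.066 ]] [0.56649742 0.16728228 0.066     ]
16.206501229534183 17.585889964722583 0.05766064440923397 0.06124006452046124
(0.25, 0.3, 0.03) [[230. 291.]] [[199. 185.]]
(0.2, 0.5, 0.03) [[172. 302.]] [[179. 164.]]
(0.4, 0.4, 0.03) [[207. 247.]] [[234. 167.]]
(0.3, 0.6, 0.03) [[148. 272.]] [[201. 150.]]
```

>>> nudge_tcp(segments=[0.094, 0, 0, 0, 0.12, 0.094, 0, 0, 0, 0.12, 0.094, 0, 0, 0, 0.12, 0.094, 0, 0, 0, 0.12, 0.094, 0, 0, 0, 0.12, 0.094, 0, 0, 0, 0.12, 0.094, 0, 0, 0, 0.12, 0.094, 0, 0, 0, 0.12, 0.094, 0, 0, 0, 0.09, 0.094, 0, 0, 0, 0])

```text
time: 1.23
tool_pos: [0.1232, 0.536, 0.2055]
ee_rot: [3.142, -0.0, 1.864]
wrist_force: [-0.9, -0.1, -0.4]
width: 0.0941
finger_force: 0.0
```

Run:
```python
from h import *
to((.566,.167,.12),np.radians(107))
```

```text
tool delta [-0.4814  0.3171  0.0855] turn -0.0031085964246868603 yaw 1.8644 q6 0.95
```

>>> nudge_tcp(segments=[0.094, -0.03, 0.02, 0, 0, 0.094, -0.03, 0.02, 0, 0, 0.094, -0.03, 0.02, 0, 0, 0.094, -0.03, 0.02, 0, 0, 0.094, -0.03, 0.02, 0, 0, 0.094, -0.03, 0.02, 0, 0, 0.094, -0.03, 0.02, 0, 0, 0.094, -0.03, 0.02, 0, 0, 0.094, -0.03, 0.02, 0, 0, 0.094, -0.03, 0.02, 0.02, 0, 0.094, -0.03, 0.02, 0.02, 0, 0.094, -0.03, 0.02, 0.02, 0, 0.094, -0.03, 0.02, 0.02, 0, 0.094, -0.03, 0.02, 0, 0, 0.094, -0.03, 0.02, 0, 0, 0.094, -0.03, 0.015, 0, 0, 0.094, 0, 0, 0, 0, 0.094, 0, 0, 0, 0])

```text
time: 2.73
tool_pos: [0.5649, 0.167, 0.125]
ee_rot: [-3.141, -0.0, 1.865]
wrist_force: [1.1, 0.8, -0.4]
width: 0.094
finger_force: 0.0
```

Run:
```python
from h import *
to((.566,.167,.022),np.radians(107))
t=shot("top");s=shot("side");crop(s,(220,120,130,110),"g1",5)
```

```text
tool delta [-0.0004  0.0012  0.103 ] turn -0.002903664118873328 yaw 1.8646 q6 -0.1
```

View pics/g1.png

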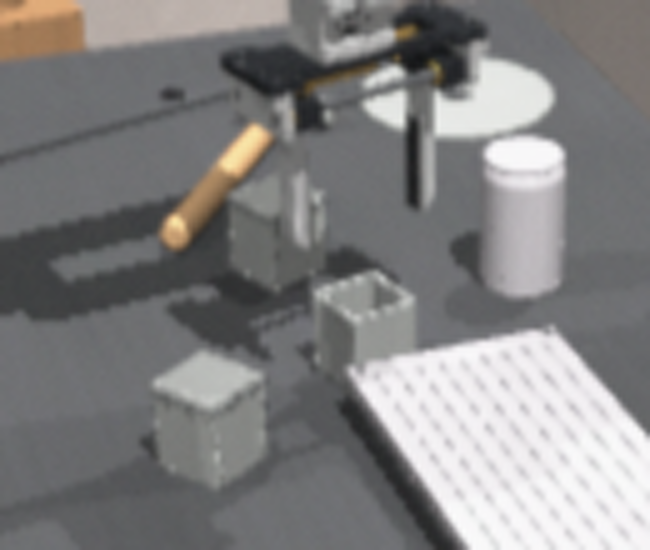

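The fingers straddle the open socket at crop (365,320), so I'm descending and gripping.

>>> nudge_tcp(segments=[0.094, 0, 0.001, 0.03, 0, 0.094, 0, 0, 0.03, 0, 0.094, 0, 0, 0.025, 0, 0.094, 0, 0, 0.018, 0, 0.094, 0, 0, 0, 0, 0.04, 0, 0, 0, 0, 0.04, 0, 0, 0, 0, 0.04, 0, 0, 0, 0, 0.04, 0, 0, 0, 0, 0.04, 0, 0, 0, 0, 0.04, 0, 0, 0, 0, 0.04, 0, 0, -0.03, 0, 0.04, 0, 0, -0.03, 0, 0.04, 0, 0, -0.03, 0, 0.04, 0, 0, 0, 0])

```text
time: 4.08
tool_pos: [0.5689, 0.1694, 0.1198]
ee_rot: [3.129, 0.001, 1.866]
wrist_force: [0.0, -0.3, -1.0]
width: 0.0536
finger_force: 30.0
```

Run:
```python
from h import *
to((.627,-.20,.1),np.radians(92))
```

```text
tool delta [-0.3703 -0.052   0.0196] turn 0.25994530960911155 yaw 1.8656 q6 -0.1
```

>>> nudge_tcp(segments=[0.04, 0, 0, 0, 0.12, 0.04, 0, 0, 0, 0.12, 0.04, 0, 0, 0, 0.02, 0.04, -0.037, 0.0045, 0, 0, 0.04, -0.037, 0.0045, 0, 0, 0.04, -0.037, 0.0045, 0, 0, 0.04, -0.037, 0.0045, 0, 0, 0.04, -0.037, 0.0045, 0, 0, 0.04, -0.037, 0.0045, 0, 0, 0.04, -0.037, 0.0045, 0, 0, 0.04, -0.037, 0.0045, 0, 0, 0.04, -0.037, 0.0045, 0, 0, 0.04, -0.037, 0.0045, 0, 0, 0.04, 0, 0, 0, 0, 0.04, 0, 0, 0.02, 0, 0.04, 0, 0, 0.02, 0, 0.04, 0, 0, 0, 0])

```text
time: 5.5
tool_pos: [0.6222, -0.1996, 0.0692]
ee_rot: [-3.139, -0.001, 1.607]
wrist_force: [-0.4, 0.8, -2.5]
width: 0.0537
finger_force: 30.0
```

Run:
```python
from h import *
to((.627,-.20,.063),np.radians(92))
t=shot("top");crop(t,(270,150,130,90),"g2",5)
```

```text
tool delta [-0.0006  0.0048  0.0062] turn 0.001358732965060394 yaw 1.6071 q6 -0.43
```

>>> nudge_tcp(segments=[0.04, 0, 0.003, 0.004, 0, 0.04, 0, 0, 0.003, 0, 0.04, 0, 0, 0.002, 0, 0.04, 0, 0, 0, 0, 0.094, 0, 0, 0, 0, 0.094, 0, 0, 0, 0, 0.094, 0, 0, 0, 0, 0.094, 0, 0, 0, 0, 0.094, 0, 0, -0.02, 0, 0.094, 0, 0, -0.04, 0, 0.094, 0, 0, -0.04, 0, 0.094, 0, 0, 0, 0])

```text
time: 6.55
tool_pos: [0.6301, -0.2009, 0.1737]
ee_rot: [3.127, 0.007, 1.606]
wrist_force: [0.7, 0.3, 2.8]
width: 0.0939
finger_force: 0.0
```

Run:
```python
from h import *
o=robot.get_obs();print(o["tool_pos"],o["wrist_force"])
t=shot("top");print(sockets(t))
to((.4347,.093,.12),np.radians(35-90)); to((.4347,.093,.12),np.radians(35))
```

```text
[ 0.63007551 -0.2008995   0.17368391] [0.72299295 0.30099367 2.83343899]
[(np.float64(0.5546), np.float64(0.3486), np.float64(22.5), np.float64(57.0), np.float64(57.0)), (np.float64(0.656), np.float64(-0.1766), np.float64(79.9), np.float64(92.0), np.float64(38.0)), (np.float64(0.7379), np.float64(0.2734), np.float64(3.3), np.float64(63.0), np.float64(54.0)), (np.float64(0.7226), np.float64(0.5737), np.float64(3.3), np.float64(126.0), np.float64(50.0))]
tool delta [ 0.3004 -0.1844  0.0466] turn -0.5754489201328452 yaw 1.6062 q6 -0.43
tool delta [ 0.3004 -0.1844  0.0466] turn 0.9953474066620516 yaw 1.6062 q6 -0.43
```

>>> nudge_tcp(segments=[0.094, 0, 0, 0, 0.12, 0.094, 0, 0, 0, 0.12, 0.094, 0, 0, 0, 0.12, 0.094, 0, 0, 0, 0.12, 0.094, 0, 0, 0, 0.12, 0.094, 0, 0, 0, 0.12, 0.094, 0, 0, 0, 0.12, 0.094, 0, 0, 0, 0.12, 0.094, 0, 0, 0, 0.035, 0.094, 0, 0, 0, 0])

```text
time: 7.43
tool_pos: [0.6254, -0.1992, 0.1614]
ee_rot: [-3.139, 0.001, 0.611]
wrist_force: [0.2, 0.8, -1.3]
width: 0.094
finger_force: 0.0
```

Run:
```python
from h import *
t=shot("top");print(sockets(t)[:4]); crop(t,(180,120,240,150),"g3",3)
to((.4347,.093,.12),np.radians(35))
```

```text
[(np.float64(0.5553), np.float64(0.3483), np.float64(22.5), np.float64(58.0), np.float64(56.0)), (np.float64(0.6251), np.float64(-0.2331), np.float64(67.8), np.float64(80.0), np.float64(57.0)), (np.float64(0.7379), np.float64(0.2734), np.float64(3.3), np.float64(63.0), np.float64(54.0)), (np.float64(0.7226), np.float64(0.5737), np.float64(3.3), np.float64(126.0), np.float64(50.0))]
tool delta [ 0.0117 -0.3486  0.0424] turn 0.0011600601143331168 yaw 0.612 q6 0.56
```

View pics/g3.png

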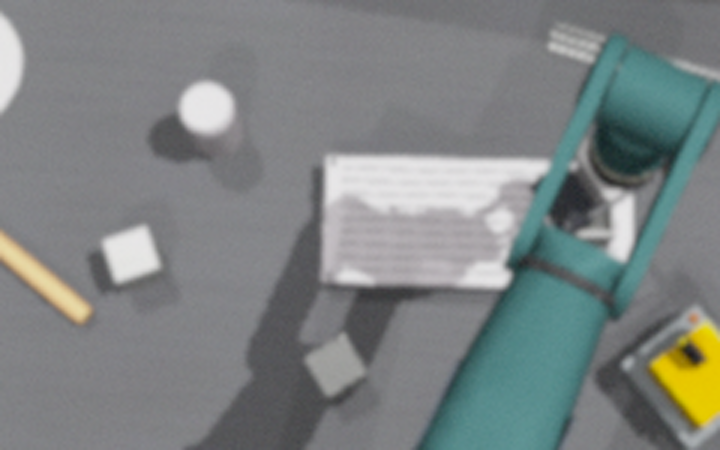

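The top crop shows socket2 unmoved in shadow at crop (335,365). I plan to grip it just below its closed top, swing it against the plate's edge to lie flat, then lever it upright.

>>> nudge_tcp(segments=[0.094, 0.0013, -0.0387, 0, 0, 0.094, 0.0013, -0.0387, 0, 0, 0.094, 0.0013, -0.0387, 0, 0, 0.094, 0.0013, -0.0387, 0, 0, 0.094, 0.0013, -0.0387, 0, 0, 0.094, 0.0013, -0.0387, 0, 0, 0.094, 0.0013, -0.0387, 0, 0, 0.094, 0.0013, -0.0387, 0.02, 0, 0.094, 0.0013, -0.0387, 0.02, 0, 0.094, 0, 0, 0, 0, 0.094, 0, 0, 0, 0, 0.094, 0, 0, 0, 0])

```text
time: 8.48
tool_pos: [0.4381, 0.0895, 0.1254]
ee_rot: [3.141, -0.0, 0.612]
wrist_force: [0.5, -0.5, 0.3]
width: 0.0936
finger_force: 0.0
```

Run:
```python
from h import *
to((.4347,.093,.046),np.radians(35))
```

```text
tool delta [-0.0008 -0.0049  0.0794] turn 0.0011302554931420516 yaw 0.612 q6 1.03
```

>>> nudge_tcp(segments=[0.094, -0.001, -0.005, 0.02, 0, 0.094, 0, 0, 0.03, 0, 0.094, 0, 0, 0.029, 0, 0.094, 0, 0, 0, 0, 0.04, 0, 0, 0, 0, 0.04, 0, 0, 0, 0, 0.04, 0, 0, 0, 0, 0.04, 0, 0, 0, 0, 0.04, 0, 0, 0, 0, 0.04, 0, 0, 0, 0, 0.04, 0, 0, -0.03, 0, 0.04, 0, 0, -0.03, 0, 0.04, 0, 0, 0, 0.12, 0.04, 0, 0, 0, 0.12, 0.04, 0, 0, 0, 0.12, 0.04, 0, 0, 0, 0.12, 0.04, 0, 0, 0, 0.094, 0.04, 0, 0, 0, 0])

```text
time: 9.98
tool_pos: [0.433, 0.0933, 0.1052]
ee_rot: [3.141, 0.002, 0.036]
wrist_force: [0.5, 0.9, -4.8]
width: 0.0536
finger_force: 30.0
```

Run:
```python
from h import *
to((.48,-.02,.076),np.radians(2))
s=shot("side");crop(s,(220,120,130,110),"g4",5)
```

```text
tool delta [0.043  0.1149 0.0291] turn 0.000703465935970371 yaw 0.0356 q6 1.62
```

View pics/g4.png

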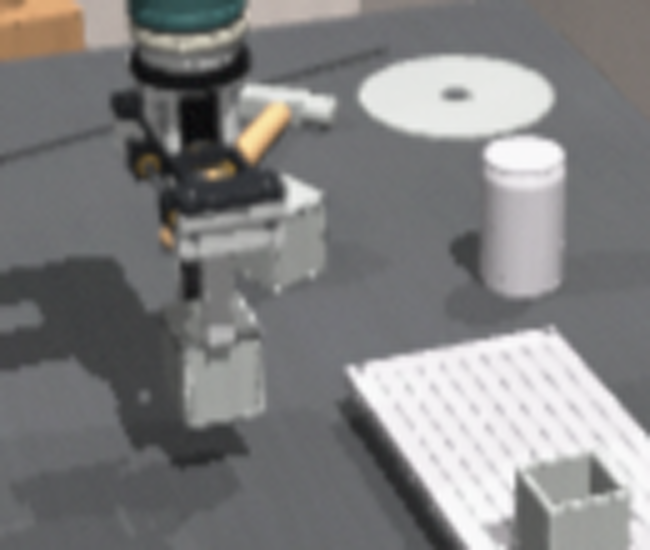

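>>> nudge_tcp(segments=[0.04, 0.015, 0.038, 0.005, 0, 0.04, 0.015, 0.038, 0.01, 0, 0.04, 0.013, 0.039, 0.014, 0, 0.04, 0.01, 0, 0, 0, 0.04, 0.01, 0, 0, 0, 0.04, 0.01, 0, 0, 0, 0.04, 0.01, 0, 0, 0, 0.04, 0.01, 0, 0, 0, 0.04, 0, 0, 0, 0])

```text
time: 10.78
tool_pos: [0.5299, -0.015, 0.0783]
ee_rot: [3.142, 0.004, 0.04]
wrist_force: [-4.5, 0.2, 0.1]
width: 0.0537
finger_force: 30.0
```

Run:
```python
from h import *
to((.585,-.02,.058),np.radians(2))
s=shot("side");crop(s,(250,150,100,80),"g5",6)
```

```text
tool delta [0.0549 0.0072 0.0201] turn 0.0051160939718690734 yaw 0.04 q6 1.4
```

View pics/g5.png

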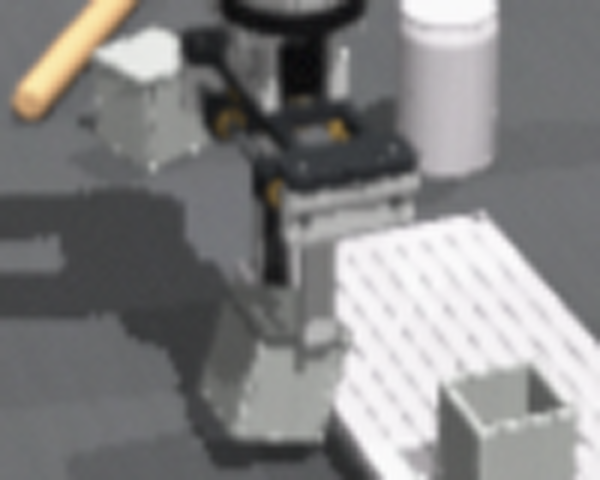

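The socket is pivoting in the grip: its bottom at crop (270,410) has swung away from the plate edge, with only about 4.5 N on the wrist. Continuing.

>>> nudge_tcp(segments=[0.04, 0.01, 0, 0, 0, 0.04, 0.01, 0, 0, 0, 0.04, 0.01, 0, 0, 0, 0.04, 0.006, 0, 0.002, 0, 0.04, 0.006, 0, 0.003, 0, 0.04, 0.006, 0, 0.003, 0, 0.04, 0.006, 0, 0.003, 0, 0.04, 0.001, 0, 0.003, 0, 0.04, 0, 0, 0.003, 0, 0.04, 0, 0, 0, 0])

```text
time: 11.67
tool_pos: [0.5886, -0.014, 0.0628]
ee_rot: [-3.141, -0.008, 0.037]
wrist_force: [1.7, 2.0, 4.3]
width: 0.0521
finger_force: 30.0
```

Run:
```python
from h import *
to((.585,-.02,.058),np.radians(2))
s=shot("side");crop(s,(250,150,100,80),"g6",6)
```

```text
tool delta [-0.0038  0.0059  0.0048] turn 0.0019227672172554833 yaw 0.0368 q6 1.41
```

View pics/g6.png

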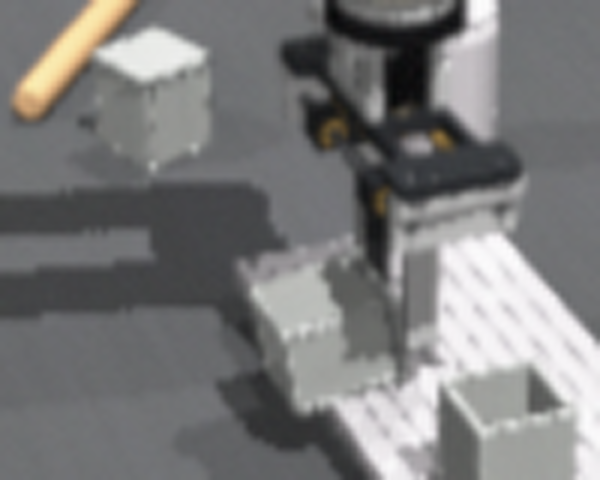

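The socket now lies nearly flat on the plate edge with its mouth towards -x, at crop (300,320). I'll press it flat, regrip slightly deeper and lift.

>>> nudge_tcp(segments=[0.04, 0.003, 0, 0.003, 0, 0.04, 0.003, 0, 0.003, 0, 0.04, 0, 0, 0, 0, 0.07, 0, 0, 0, 0, 0.07, 0, 0, 0, 0, 0.07, 0, 0, 0, 0, 0.07, -0.007, 0, 0, 0, 0.07, 0, 0, 0, 0, 0.04, 0, 0, 0, 0, 0.04, 0, 0, 0, 0, 0.04, 0, 0, 0, 0, 0.04, 0, 0, 0, 0, 0.04, 0, 0, -0.03, 0, 0.04, 0, 0, -0.03, 0, 0.04, 0, 0, -0.03, 0, 0.04, 0, 0, 0, 0, 0.04, 0, 0, 0, 0])

```text
time: 13.13
tool_pos: [0.5853, -0.0145, 0.1457]
ee_rot: [3.141, -0.003, 0.037]
wrist_force: [0.0, -0.2, -5.0]
width: 0.054
finger_force: 29.9
```

Run:
```python
from h import *
to((.585,-.02,.058),np.radians(2))
s=shot("side");crop(s,(250,130,100,80),"g7",6)
```

```text
tool delta [-0.0008  0.0054  0.0877] turn 0.0018749667895570088 yaw 0.0368 q6 1.41
```

View pics/g7.png

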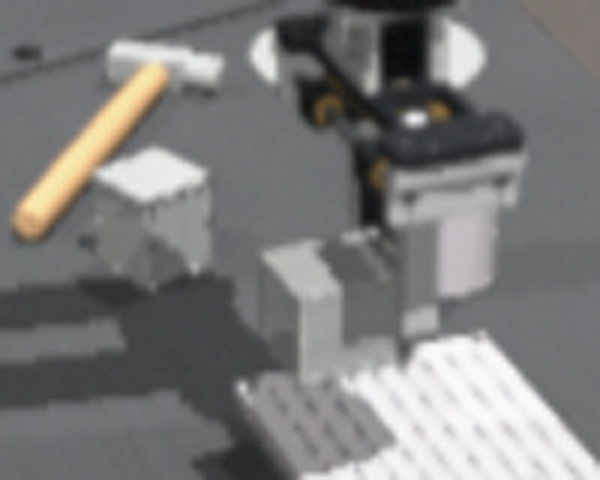

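>>> nudge_tcp(segments=[0.04, 0, 0, 0, -0.12, 0.04, 0, 0, 0, -0.12, 0.04, 0, 0, 0, -0.12, 0.04, 0, 0, 0, -0.12, 0.04, 0, 0, 0, -0.12, 0.04, 0, 0, 0, -0.12, 0.04, 0, 0, 0, -0.12, 0.04, 0, 0, 0, -0.12, 0.04, 0, 0, 0, -0.12, 0.04, 0, 0, 0, -0.12, 0.04, 0, 0, 0, -0.12, 0.04, 0, 0, 0, -0.12, 0.04, 0, 0, 0, -0.12, 0.04, 0, 0, 0, -0.12, 0.04, 0, 0, 0, -0.12, 0.04, 0, 0, 0, -0.12, 0.04, 0, 0, 0, -0.12, 0.04, 0, 0, 0, -0.12, 0.04, 0, 0, 0, -0.12, 0.04, 0, 0, 0, -0.12])

```text
time: 14.85
tool_pos: [0.5819, -0.014, 0.14]
ee_rot: [-3.137, -0.007, 2.443]
wrist_force: [-0.6, 0.1, -4.7]
width: 0.0537
finger_force: 29.9
```

>>> nudge_tcp(segments=[0.04, 0, 0, 0, -0.12, 0.04, 0, 0, 0, -0.12, 0.04, 0, 0, 0, -0.12, 0.04, 0, 0, 0, -0.12, 0.04, 0, 0, 0, -0.12, 0.04, 0, 0, 0, -0.12, 0.04, 0, 0, 0, -0.02, 0.04, 0, 0, 0, 0])

```text
time: 15.52
tool_pos: [0.5825, -0.0142, 0.1413]
ee_rot: [3.141, -0.006, -3.108]
wrist_force: [-0.6, -0.4, -3.5]
width: 0.0542
finger_force: 29.9
```

Run:
```python
from h import *
to((.508,-.015,.08),np.radians(182))
```

```text
tool delta [0.0741 0.0016 0.0617] turn -0.0016496106380365916 yaw -3.1083 q6 -1.73
```

>>> nudge_tcp(segments=[0.04, 0.025, 0, 0.02, 0, 0.04, 0.025, 0, 0.02, 0, 0.04, 0.024, 0, 0.02, 0, 0.04, 0, 0, 0.01, 0, 0.04, 0, 0, 0.006, 0, 0.04, 0, 0, 0.006, 0, 0.04, 0, 0, 0.006, 0, 0.04, 0, 0, 0.006, 0, 0.04, 0, 0, 0.006, 0, 0.04, 0, 0, 0, 0])

```text
time: 16.35
tool_pos: [0.5125, -0.017, 0.0505]
ee_rot: [-3.141, 0.004, -3.106]
wrist_force: [-9.7, 1.4, 15.6]
width: 0.054
finger_force: 30.1
```

Run:
```python
from h import *
to((.508,-.015,.022),np.radians(182))
s=shot("side");crop(s,(250,140,100,80),"g8",6)
```

```text
tool delta [0.0045 0.0022 0.0285] turn 0.0007099562275652005 yaw -3.106 q6 -1.75
```

View pics/g8.png

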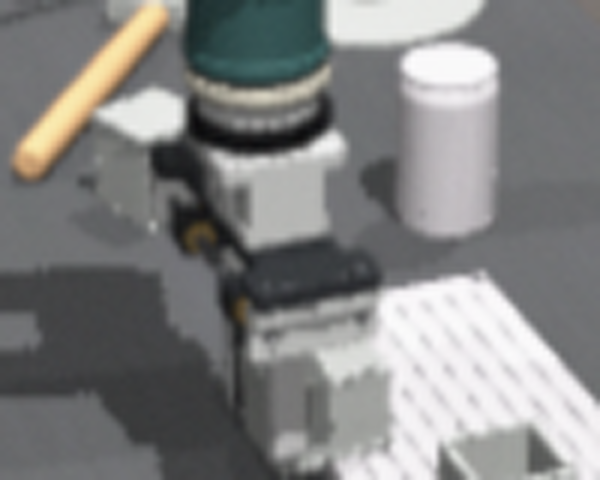

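The socket's mouth end at crop (360,400) is tilting up on the plate edge, with 16 N on the wrist. I'll keep lowering.

>>> nudge_tcp(segments=[0.04, 0, 0, 0.004, 0, 0.04, 0, 0, 0.004, 0, 0.04, 0, 0, 0.004, 0, 0.04, 0, 0, 0.004, 0, 0.04, 0, 0, 0, 0, 0.04, 0, 0, 0, 0])

```text
time: 16.9
tool_pos: [0.5154, -0.0163, 0.0368]
ee_rot: [3.142, 0.011, -3.105]
wrist_force: [-8.8, 3.7, 20.5]
width: 0.054
finger_force: 30.0
```

Run:
```python
from h import *
to((.508,-.015,.022),np.radians(182))
s=shot("side");crop(s,(250,140,100,80),"g9",6)
```

```text
tool delta [0.0076 0.0016 0.0148] turn 0.0012447971357119059 yaw -3.1054 q6 -1.75
```

View pics/g9.png

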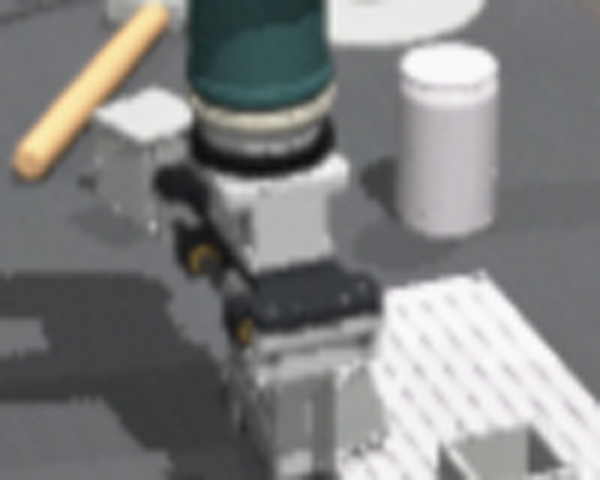

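The lever tilt has gone further, with the socket's lit face at crop (360,410). I'll finish lowering while backing off a little, then check by numbers, since I have only one picture view left.

>>> nudge_tcp(segments=[0.04, 0.002, 0, 0.004, 0, 0.04, 0.002, 0, 0.004, 0, 0.04, 0.002, 0, 0.003, 0, 0.04, 0.001, 0, 0.002, 0, 0.04, 0, 0, 0, 0, 0.04, 0, 0, 0, 0])

```text
time: 17.45
tool_pos: [0.5099, -0.0165, 0.0232]
ee_rot: [3.141, 0.014, -3.106]
wrist_force: [-5.0, 3.9, 16.4]
width: 0.054
finger_force: 30.0
```

Run:
```python
from h import *
to((.508,-.015,.022),np.radians(182))
```

```text
tool delta [0.0019 0.0016 0.0012] turn 0.0008717523301022823 yaw -3.1058 q6 -1.75
```

>>> nudge_tcp(segments=[0.04, 0.01, 0, -0.03, 0, 0.04, 0.01, 0, -0.03, 0, 0.04, 0.01, 0, -0.03, 0, 0.04, 0, 0, -0.03, 0, 0.04, 0, 0, 0, 0, 0.04, 0, 0, 0, 0])

```text
time: 17.95
tool_pos: [0.476, -0.0186, 0.1384]
ee_rot: [-3.14, 0.007, -3.107]
wrist_force: [-0.6, -0.2, -4.7]
width: 0.0537
finger_force: 30.0
```

Run:
```python
from h import *
to((.62,-.09,.08),np.radians(182))
s=shot("side");o=robot.get_obs();uv=proj(s,o["tool_pos"]);print(uv)
# grey (low saturation) silhouette around TCP on the table background: print coarse value map
u,v=uv[0].astype(int);g=cv2.cvtColor(s["color"],cv2.COLOR_BGR2GRAY)
for r in g[v-32:v+26:2,u-34:u+40:2]: print("".join("%4d"%x for x in r))
```

```text
tool delta [-0.141  -0.0763  0.0595] turn 5.573636537370419e-05 yaw -3.1066 q6 -1.76
[[281.30222592 191.48609757]]
 114 115 114 111 115 179 229 222 177 137 189 146 170  58  89  91  44  60  60  61  59  59  60  60  61  67  61  91 113 113 113 111 112 110 111 121 154
 111 111 116 113 163 229 224 186  98  96 112 155 219 135  66  67  60  67  60  60  60  60  60  59  82  55  51  64 111 112 112 113 112 110 111 122 153
 110 111 113 150 227 227 194 114  98 107 116 111 114 139  42  37  53  72  63  62  50  50  46  43  48  49  56 106 115 113 112 112 112 111 110 123 154
 111 112 116 180 205 203 127  86 105 113 121 112 107  92  28  55  42  46  45  50  60  81  96 106 151 156 158 162 116 114 113 111 112 110 109 121 153
 111 109 115 165 162 1
[... 3002 characters left out ...]
  58  59  57  59  61  59  60  59  60  57  86  71  44  60 113 237 242 239 241 241 225 241 231 240 240 234
 106 106 107 103 102  88  84  61  61  59  61  60  60  59  57  60  61  59  59  59  59  62  86  53  46  68 149 241 240 231 243 226 241 242 212 242 238
 104 103 104 106 104 104 105  65  59  60  60  59  59  59  59  59  59  58  59  59  60  55  84  84  48  46  82 197 242 236 224 244 239 239 239 233 242
 104 103 104 107 104 105  98  61  59  59  60  60  60  58  59  58  59  60  59  60  60  63  68  88  71  44  61 106 235 242 231 241 241 216 243 231 232
 104 102 103 106 106 104 104  86  60  59  60  61  60  60  61  59  60  60  59  66  90 100 103  89  87  52  44  79 136 242 241 213 243 238 225 242 231
```

>>> nudge_tcp(segments=[0.04, -0.036, -0.019, 0, 0, 0.04, -0.036, -0.019, 0, 0, 0.04, -0.036, -0.019, 0, 0, 0.04, -0.034, -0.019, 0, 0, 0.04, 0, 0, 0.03, 0, 0.04, 0, 0, 0.03, 0, 0.04, 0, 0, 0, 0, 0.04, 0, 0, 0.005, 0, 0.04, 0, 0, 0.005, 0, 0.04, 0, 0, 0.005, 0, 0.04, 0, 0, 0.005, 0, 0.04, 0, 0, 0, 0, 0.04, 0, 0, 0, 0])

```text
time: 19.08
tool_pos: [0.6169, -0.089, 0.054]
ee_rot: [3.141, -0.003, -3.107]
wrist_force: [0.1, 0.8, -3.8]
width: 0.0538
finger_force: 30.0
```

Run:
```python
from h import *
to((.62,-.09,.045),np.radians(182))
```

```text
tool delta [-0.0031 -0.0011  0.009 ] turn 7.115272322089083e-05 yaw -3.1066 q6 -1.84
```

>>> nudge_tcp(segments=[0.04, 0, 0, 0.004, 0, 0.04, 0, 0, 0.003, 0, 0.04, 0, 0, 0.002, 0, 0.04, 0, 0, 0, 0, 0.04, 0, 0, 0, 0])

```text
time: 19.5
tool_pos: [0.618, -0.0892, 0.0468]
ee_rot: [3.141, -0.0, -3.106]
wrist_force: [0.8, 0.3, -4.4]
width: 0.0539
finger_force: 30.0
```

Run:
```python
from h import *
s=shot("side");o=robot.get_obs();uv=proj(s,o["tool_pos"]);print(uv)
u,v=uv[0].astype(int);g=cv2.cvtColor(s["color"],cv2.COLOR_BGR2GRAY)
for r in g[v-34:v+14:2,u-34:u+34:2]: print("".join("%4d"%x for x in r))
```

```text
[[331.62771262 218.44155937]]
 116 117 118 117 119 117 114 112 103 101  61  23  59  83  40  34  77 134 148 183 183 183 184 178 170 119 118 116 115 117 116 116 117 116
 117 116 118 117 117 120 117 118 117 114  98  40  79  53  31  34  34  84 173 179 159 142 119  88  74  95 116 116 116 117 114 115 116 116
 116 115 113 116 115 118 121 122 137 205 220 201 136 125  51 103  99  47  86  74  61  62  58  58  61  64  80  85 102 115 116 113 113 115
  74  81  83 102 143 135 142 145 151 237 239 237 223 239 138  89 117  94  36  58  61  60  63  61  61  61  60  64  64  99 116 115 113 114
 130 149 149 147 149 145 144 140 135 192 194 241 230 241 207  69  62  46  54  62  65  62  61  61  61  61  88  72  64  63 112 115 115 113
 151 133 148 137 147 149 135 148 136 147 192 209 242 232 198  69  42  48  37  63  90  62  85  62  55  52  52  45  50  78 116 115 117 113
 148 149 131 150 146 148 147 129 147 124 146 145 199 240 165  55  27  63  54  41  59  52  49  50  50  65  86 
[... 1656 characters left out ...]
238 236 140 105
 101  96  81  52  73 116 204 223 210 221 222 178 103 106  93  95 154 184 158 164 161 159 162 163 162 193 233 233 241 238 203 238 236 132
 112  98  99  61  54  83 130 221 224 217 173 171  93  97  92  92 131 162 162 162 160 159 161 164 177 199 225 242 236 239 238 219 241 225
 115 109  97  96  57  60  97 180 245 247 189 140 119  98  92  92 131 163 162 162 161 160 163 163 199 240 235 241 241 212 246 239 231 241
 119 115 100  98  83  53  61 109 216 237 230 161 122  91  91  91 140 162 163 162 160 161 163 164 198 241 241 221 241 241 236 248 241 226
 107 107  99  97  98  63  53  70 132 232 237 222 136  91  91  92 145 161 163 162 161 161 162 164 209 223 239 238 223 244 243 228 248 237
```

>>> nudge_tcp(segments=[0.04, 0, 0.01, -0.03, 0, 0.04, 0.036, 0.01, -0.02, 0, 0.04, 0.036, 0.01, 0, 0, 0.04, 0.036, 0.01, 0, 0, 0.04, 0, 0, 0.03, 0, 0.04, 0, 0, 0.02, 0, 0.04, 0, 0, 0.01, 0, 0.04, 0, 0, 0.006, 0, 0.04, 0, 0, 0.006, 0, 0.04, 0, 0, 0.005, 0, 0.04, 0, 0, 0.004, 0, 0.04, 0, 0, 0.004, 0, 0.04, 0, 0, 0, 0])

```text
time: 20.63
tool_pos: [0.5116, -0.0533, 0.0172]
ee_rot: [-3.141, 0.004, -3.106]
wrist_force: [-10.2, 2.0, 16.0]
width: 0.0539
finger_force: 30.0
```

Run:
```python
from h import *
to((.508,-.05,.006),np.radians(182))
```

```text
tool delta [0.0035 0.0034 0.0111] turn 0.000721691143208858 yaw -3.106 q6 -1.82
```

>>> nudge_tcp(segments=[0.04, 0.001, 0, 0.003, 0, 0.04, 0.001, 0, 0.003, 0, 0.04, 0.001, 0, 0.003, 0, 0.04, 0, 0, 0.002, 0, 0.04, 0, 0, 0, 0])

```text
time: 21.05
tool_pos: [0.5104, -0.0534, 0.0066]
ee_rot: [-3.141, 0.009, -3.106]
wrist_force: [-7.2, 3.2, 14.8]
width: 0.054
finger_force: 30.0
```

>>> nudge_tcp(segments=[0.04, -0.004, 0, 0, 0, 0.04, -0.004, 0, 0, 0, 0.04, -0.004, 0, 0, 0, 0.04, 0, 0, 0, 0, 0.04, 0.01, 0, -0.01, 0, 0.04, 0.02, 0, -0.03, 0, 0.04, 0, 0, -0.03, 0, 0.04, 0, 0, -0.03, 0, 0.04, 0, 0, 0, 0, 0.04, 0, 0, 0, 0])

```text
time: 21.88
tool_pos: [0.4909, -0.0546, 0.1034]
ee_rot: [-3.14, 0.007, -3.107]
wrist_force: [-0.4, -0.0, -5.3]
width: 0.0543
finger_force: 30.0
```

Run:
```python
from h import *
s=shot("side");o=robot.get_obs();uv=proj(s,o["tool_pos"]);print(uv)
u,v=uv[0].astype(int);g=cv2.cvtColor(s["color"],cv2.COLOR_BGR2GRAY)
for r in g[v-34:v+10:2,u-10:u+34:2]: print("".join("%4d"%x for x in r))
```

```text
[[289.48580301 205.82432822]]
  55  56  26  41 137 154 134 115  90  73  59  63  90 110 111 112  72  66  79 127 157 175
  71  48  72  86  48  58  59  57  58  59  59  61  61  66  71  95 101  75  79 128 156 176
 138  65  83 111  58  59  61  60  60  61  60  61  61  63  80  66 107 108  72 127 153 175
 105 100  61  58  57  63  75  57  61  61  57  60  61  57  53  49  92 101  95 112 155 176
 116 110  42  47  36  61  76  58  62  53  46  44  45  51  73  93 128  99  98  99 102 128
 116 113  40  45  69  43  47  49  53  79  94 105 121 155 164 162 130  98  99  99  98  98
 117 115  63  53  89 131 133 154 156 175 170 159 148 136 106 125 104  99  99  99  97 100
 115 103  94  52  87 161 153 149 140 133 128 161 163 158 132 173 121 111 107 110 110 115
  89  96 104  91  98 122  82 128 167 175 181 181 182 180 162 168 120 12
[... 474 characters left out ...]
2  94  80  87 103 119 118 115 117 198 244 244 236 248 248 241 248 244 247 248
 104 107 107  99  77  77 101 119 118 117 162 243 239 233 244 220 248 245 234 248 218 248
  93 107 106 106 102  64  88 120 124 145 237 225 244 233 241 246 241 249 243 248 245 242
  67  87 104 104  90  83  90 155 178 190 241 231 242 242 213 244 238 234 244 205 240 236
  58  66 102 103  94  87 103 176 177 175 237 243 240 242 242 227 242 232 241 240 235 241
  60  68  94 107 105  90  99 132 109  87 148 241 240 231 244 226 241 242 213 242 238 224
  61  61  74  82  81  72  70  85  46  44  82 199 242 237 225 244 240 240 240 233 243 231
  62  59  60  59  59  62  55  83  72  43  61 106 235 243 232 242 242 218 243 230 232 239
```

>>> nudge_tcp(segments=[0.04, -0.02, 0, 0.03, 0, 0.04, -0.017, 0, 0.02, 0, 0.04, 0, 0, 0.01, 0, 0.04, 0, 0, 0.006, 0, 0.04, 0, 0, 0.004, 0, 0.04, 0, 0, 0.004, 0, 0.04, 0, 0, 0.004, 0, 0.04, 0, 0, 0, 0])

```text
time: 22.6
tool_pos: [0.5248, -0.0526, 0.0224]
ee_rot: [3.141, -0.0, -3.107]
wrist_force: [0.2, -0.1, -5.2]
width: 0.0538
finger_force: 30.0
```

>>> nudge_tcp(segments=[0.04, 0, 0, 0.004, 0, 0.04, 0, 0, 0.004, 0, 0.04, 0, 0, 0, 0, 0.04, 0, 0, 0, 0])

```text
time: 22.93
tool_pos: [0.5255, -0.0528, 0.0158]
ee_rot: [-3.141, 0.001, -3.106]
wrist_force: [-3.8, -0.4, 2.0]
width: 0.0536
finger_force: 30.0
```

Run:
```python
from h import *
s=shot("side");o=robot.get_obs();uv=proj(s,o["tool_pos"]);print(uv)
u,v=uv[0].astype(int);g=cv2.cvtColor(s["color"],cv2.COLOR_BGR2GRAY)
for r in g[v-34:v+10:2,u-10:u+34:2]: print("".join("%4d"%x for x in r))
```

```text
[[300.65142049 225.85995428]]
  49  43  39  99 107 178 181 182 183 182 182 214 243 211 239 224 232 246 239 248 244 247
  68  66  27  54 137 182 182 180 178 177 157 148 239 241 234 241 235 243 247 242 248 243
  58  46  56  58  94 155 140 119  88  74  59  66 171 238 240 226 241 218 247 239 233 248
  86  78  73 112  47  57  61  58  58  60  61  61  65  95 112 168 240 239 230 248 238 247
  87  90  84  82  66  46  61  62  62  60  61  59  61  62  85  95 231 241 245 244 249 245
  59  82  71  53  51  59  59  60  62  62  61  61  60  58  61  62 231 205 242 240 231 248
  50  56  52  42  38  55  77  63  71  53  53  48  44  44  53  97 226 241 235 243 232 244
  43  48  54  32  79  37  50  44  51  59  85  89 121 152 158 159 212 240 242 226 243 233
  45  79  95  42  83 100 119 147 156 167 174 159 148 138  98 147 236 221 
[... 472 characters left out ...]
6  90  80 102  99 119 119 134 108 111 224 234 224 242 191  83 121 209 159 162
  68  68  71  78  80  92  99 120 121 148 110 181 220 243 231 240 201  83  92 141 216 198
  58  61  69  67  52  68 105 118 120 146 108 117 205 240 240 193 155  81  91 101 161 161
  60  66  58  58  51  45 104 120 125 124 116 224 243 209 156 145 112  82  91 101 157 160
  56  54  49  53  54  48 113 163 177 138  83 213 249 247 180 158 109  81  92  96 157 161
  53  53  51  50  51  51 110 176 172 120  53 120 242 249 241 223 112  82  91  99 158 162
  52  51  54  51  51  51  73  87  63  54  47  79 152 248 249 234 112  82  91 109 160 162
  58  51  53  52  56  56  44  49  62  83  45  53  98 203 243 234 158  99  89 103 159 163
```

>>> nudge_tcp(segments=[0.04, 0, 0, 0.004, 0, 0.04, 0, 0, 0.004, 0, 0.04, 0, 0, 0.002, 0, 0.04, 0, 0, 0, 0, 0.04, 0, 0, 0, 0])

```text
time: 23.4
tool_pos: [0.5278, -0.0528, 0.0127]
ee_rot: [-3.14, 0.007, -3.106]
wrist_force: [-15.1, 2.9, 31.5]
width: 0.054
finger_force: 30.0
```

>>> nudge_tcp(segments=[0.04, 0.01, 0, -0.02, 0, 0.04, 0.02, 0, -0.03, 0, 0.04, 0.01, 0, -0.03, 0, 0.04, 0, 0, -0.02, 0, 0.04, 0, 0, 0, 0, 0.04, 0, 0, 0, 0])

```text
time: 23.9
tool_pos: [0.4863, -0.0541, 0.1052]
ee_rot: [-3.141, 0.003, -3.106]
wrist_force: [0.3, 1.4, -5.3]
width: 0.0539
finger_force: 30.0
```

Run:
```python
from h import *
s=shot("side");o=robot.get_obs();uv=proj(s,o["tool_pos"]);print(uv)
u,v=uv[0].astype(int);g=cv2.cvtColor(s["color"],cv2.COLOR_BGR2GRAY)
for r in g[v-38:v+6:2,u-20:u+30:2]: print("".join("%4d"%x for x in r))
```

```text
[[288.21005774 205.35519699]]
 119 110 108  28  26  34  32  68 118 139 181 180 182 182 180 181 142 114 115 115 116 104  83  71 101
 119 118 109  24  66  68  47  27  91 170 181 180 176 177 163 139 109 116 115 115 115  73  67  68 102
 119 119 116  44  82  52  46  28  45 141 135 116  92  74  63  62  63  95 110 111 116  97  68  66 108
 117 119 120 108  78  81  53  92  77  46  57  57  58  60  60  62  61  63  63  68 101 112  94  70 109
 103 114 120 132 144 141  76  90 101  52  59  60  59  59  60  61  60  61  68  68  67 114 116  86  98
  99  97 104 129 135 106  91  53  53  58  66  66  60  62  60  61  61  69  51  49  47 109 106  99  94
  98  97  98 111 115 117 104  38  43  38  60  60  53  56  49  44  49  48  69  92 114 116  98  99  98
 109 108 114 114 114 115 107  32  56  70  42  50  51  60  88 125 148 156 174 17
[... 735 characters left out ...]
69 101 112 116 116 115 107  93  82  96 107 119 119 122 117 217 225 244 215 248 240 240 247 224
  68  68  70  73 110 114 114 111  76  84  88 106 119 119 124 194 244 237 243 242 241 249 241 247 247
  62  64  63  63  69 102 107 106  91  91  80 106 119 120 168 236 233 244 216 244 244 234 249 222 247
  60  60  59  60  67  94 108 107 107 104  90 105 120 121 177 243 230 241 242 235 248 241 248 248 248
  59  59  59  60  62  66 102 104 104  97  90 120 162 162 185 241 241 218 244 231 237 245 217 244 238
  60  58  59  59  59  59  66 103 106 102  88 130 180 176 164 181 243 242 228 244 235 240 239 232 243
  60  58  59  58  59  60  67 105 106 106  98 108 122  92  64  98 225 242 231 241 241 216 243 236 232
```

Add to h.py:
```python
def rect(dy=-.027,half=.06,step=.003,zl=-.03,zh=.075):
    """value map of the side view resampled on the vertical plane y=tool_y+dy"""
    s=shot("side");p=robot.get_obs()["tool_pos"];g=cv2.cvtColor(s["color"],cv2.COLOR_BGR2GRAY)
    xs=np.arange(-half,half,step);zs=np.arange(zh,zl,-step)
    P=np.array([[p[0]+x,p[1]+dy,p[2]+z] for z in zs for x in xs])
    m=proj(s,P).astype(np.float32).reshape(len(zs),len(xs),2)
    r=cv2.remap(g,m[...,0],m[...,1],cv2.INTER_LINEAR)
    for z,l in zip(zs,r): print("%4d "%round(z*1e3)+"".join("%3d"%(v//10) for v in l))
```

Run:
```python
from h import *
rect()
```

```text
75   9 11 11 11 11 11 12 10  8  8  8  9  9  9 10 11 14 16 15 14 15 17 17 17 17 18 18 18 18 18 17 17 17 17 17 16 15 16 17 16
  72  10 11 11 11 11 11 11 10  8  7  8  9  9  9 10 12 14 17 17 16 16 17 17 17 17 17 17 17 17 17 17 17 17 18 17 16 16 17 17 16
  69  10 11 11 11 11 11 11 10  9  7  8  9 10 10 11 12 14 17 17 15 15 16 17 17 17 16 16 16 16 17 16 16 17 17 17 16 16 16 16 15
  66  10 11 11 11 11 11 11 11 10  8  8  9 10 11 11 11 12 14 14 13 14 14 14 14 14 14 14 14 13 13 14 15 16 16 16 16 16 16 16 15
  63   9 10 11 11 11 11 11 11 10  9  8  9 10 11 11 10 10 11 11 12 12 12 12 12 12 12 11 11 11 11 12 14 15 16 16 17 19 20 19 19
  60   8  9 10 11 11 11 11 11 11 10 10  9 10 10 10 10 10 10 10 11 11 12 12 11 11 11 10 10 10 10 11 14 16 17 17 19 21 23 23 23
  57   7  9 10 11 11 11 11 11 11 11 10  9  9  9 10 10 10 10 10 11 11 12 12 12 11 11 10 10 10 10 11 14 16 17 18 20 23 24 24 24
  54   7  8  8  9 11 11 11 11 11 11 11 10  9  8  9 10 10 10 10 11 11 11 12 12 11 11 10 10 10 10 12 15 16 16 19 22 24 24 24 24
  51   6  6  7  8  9 11 11 11 11 11 11 10  9  8  8  9 10 10 10 11 11 11 11 11 11 11 10 10 10 1
[... 2607 characters left out ...]
5  6  6  7  8  9  8  8  7  5  4  4  5  7 10 16 22 24 24 23 22 22 23 24
 -15   6  6  6  6  6  6  6  6  6  6  5  6  6  5  5  6  6  6  6  6  7  8  8  8  8  7  5  4  4  6  8 12 19 23 24 24 22 21 22 24
 -18   6  6  6  6  6  6  6  6  6  6  5  6  6  6  6  6  6  6  5  6  6  8  8  8  8  8  6  4  4  5  7 10 15 22 24 24 23 22 22 24
 -21   6  6  6  6  6  6  6  6  6  6  5  6  6  6  6  6  5  5  6  6  6  7  8  8  8  8  7  4  4  4  6  8 12 19 23 24 24 23 22 23
 -24   6  6  6  6  6  6  6  6  6  6  6  5  5  6  5  6  6  5  6  6  6  7  8  8  8  8  7  5  4  4  5  7 10 15 21 24 24 24 23 23
 -27   6  6  6  6  6  6  6  6  6  6  6  5  6  5  5  6  6  6  6  6  6  6  7  8  8  8  8  6  4  4  5  6  9 12 18 23 24 24 23 22
```

>>> nudge_tcp(segments=[0.04, -0.01, 0, 0.03, 0, 0.04, -0.01, 0, 0.03, 0, 0.04, -0.007, 0, 0.02, 0, 0.04, 0, 0, 0.012, 0, 0.04, 0, 0, 0.006, 0, 0.04, 0, 0, 0.003, 0, 0.04, 0, 0, 0, 0, 0.04, 0, 0, 0, 0])

```text
time: 24.67
tool_pos: [0.5129, -0.0532, 0.0045]
ee_rot: [-3.141, 0.002, -3.106]
wrist_force: [0.7, 1.1, -4.6]
width: 0.054
finger_force: 30.0
```

>>> nudge_tcp(segments=[0.062, 0, 0, 0, 0, 0.062, 0, 0, 0, 0, 0.062, 0, 0, 0, 0, 0.062, 0, 0, 0, 0, 0.062, 0, 0, 0, 0, 0.094, 0, 0, 0, 0, 0.094, 0, 0, 0, 0, 0.094, 0, 0, 0, 0])

```text
time: 25.33
tool_pos: [0.5123, -0.053, 0.0036]
ee_rot: [3.142, 0.0, -3.106]
wrist_force: [0.1, 0.3, -0.6]
width: 0.0788
finger_force: 0.0
```

Run:
```python
from h import *
rect(zl=-.01,step=.004)
```

```text
  75   6  7  8  8 10 15 10 10 10 10 10 10 13 13  9 11 14 13 12 12 12 13 13 15 15 15 13 10 13 17
  71   6  6  8  8  9 13 13 10 10 10 10 11 15 16 13 13 16 16 16 15 15 15 16 17 17 17 15 13 15 18
  67   6  7  8  8  8 11 15 10 10 10 10 11 16 17 16 15 17 17 17 17 17 17 18 18 18 18 17 16 17 19
  63   6  6  8  9  8  9 12 11 10 10 10 11 14 16 16 16 16 16 16 17 18 19 19 19 19 19 19 19 19 21
  59   6  6  8  9  8  8  9 10 10 10 10 11 12 13 13 12 14 14 14 14 16 21 22 23 22 21 22 23 20 22
  55   6  6  7  9  9  8  9  9 10 10 10 10 10 11 11 10 11 12 12 12 13 20 23 24 23 21 23 24 23 22
  51   5  5  7  9  9  8  9  9 10 10 10 10 10 10 10 10 11 11 11 11 11 16 23 24 23 22 23 24 24 23
  47   7  5  7  9  9  9 10 10 10 10 10 10 10 10 10 10 11 11 11 11 10 12 20 24 24 23 23 24 24 23
  43   8  6  7  9  9  9 10 10 10 10 10 10 10 10 10 1
[... 591 characters left out ...]
3  6  4  5  8 14 21 24 24 23
  15   9  9  9  8  7  8 10  9 10 10 10 10 10 10 10 12 15 17 17 17 14  7  4  4  6 10 17 23 24 24
  11   9  9  9  9  7  7  9 10 10 10 10 10 10 10 10 11 15 17 18 17 13  6  4  4  5  8 13 21 24 24
   7   9  9  9  9  8  7 10  9  9 10 10  9  9 10 10 11 16 17 17 17 13  6  4  4  4  6 10 17 23 24
   3   9  9  9  9  9  9 12 11  9 10 11 10  9  9  9 11 16 17 17 17 13  7  4  4  4  5  8 13 21 24
  -1   9  9  9  9  9 10 13 12 10 12 13 11 11  9  9 11 15 17 17 17 14  9  7  4  4  5  7 10 17 23
  -5   9  9  9  9  9 10 11 11 11 11 12 11 11  8  8 10 15 17 17 16 14 10  8  6  4  4  5  9 13 21
  -9   9  9  9  9  9  9 10 10 10 10 10 10 10  8  8  9 12 13 13 13 12 10  9  8  6  4  5  7 10 16
```

>>> nudge_tcp(segments=[0.094, 0, 0, 0, 0, 0.094, 0, 0, -0.01, 0, 0.094, 0, 0, -0.03, 0, 0.094, 0, 0, -0.04, 0, 0.094, 0, 0, -0.04, 0, 0.094, 0, -0.04, -0.02, 0, 0.094, 0, -0.04, 0, 0, 0.094, 0, -0.04, 0, 0, 0.094, 0, -0.04, 0, 0, 0.094, 0, -0.04, 0, 0, 0.094, 0, 0, 0, 0])

```text
time: 26.3
tool_pos: [0.5186, -0.257, 0.1425]
ee_rot: [-3.138, 0.0, -3.113]
wrist_force: [-0.4, 0.1, -0.5]
width: 0.0936
finger_force: 0.0
```

Run:
```python
from h import *
t=shot("top");s=shot("side")
a=cv2.resize(t["color"][150:270,190:400],(630,360),interpolation=2);b=cv2.resize(s["color"][120:250,230:360],(360,360),interpolation=2)
cv2.imwrite("pics/v14.png",cv2.resize(np.hstack([a,b]),(800,291),interpolation=cv2.INTER_AREA)); cv2.imwrite("pics/t14.png",t["color"])
```

```text
(no output)
```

View pics/v14.png

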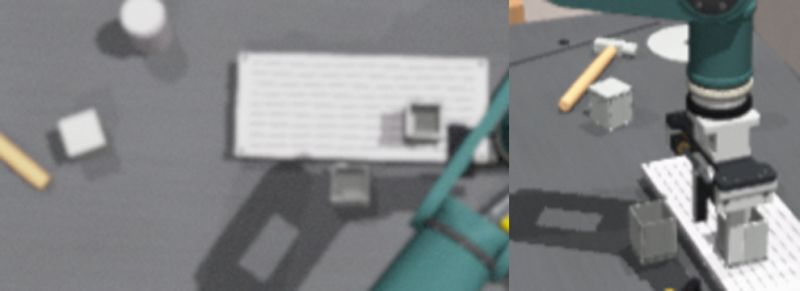

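The last view shows socket2 standing mouth up on the bench at left-panel (350,185), close against the plate. Socket4 is mouth up on the plate at (423,122), and socket1 is untouched, mouth down, at (82,133). From here on I measure by numbers only.

Run:
```python
from h import *
t=shot("top")
print(cast(t,[(334.4,226.3),(190+423/2.424,150+122/2.424)],.066), sockets(t)[:2])
g=cv2.cvtColor(t["color"],cv2.COLOR_BGR2GRAY)
for v in range(214,244): print(v,"".join("%4d"%x for x in g[v,320:352]))
```

```text
[[ 0.49703994 -0.05610954  0.066     ]
 [ 0.5982459  -0.16011487  0.066     ]] [(np.float64(0.5553), np.float64(0.3484), np.float64(22.5), np.float64(55.0), np.float64(56.0)), (np.float64(0.7379), np.float64(0.2734), np.float64(3.3), np.float64(63.0), np.float64(54.0))]
214  193 192 193 193 194 195 194 195 194 195 195 198 199 200 202 203 205 207 207 208 209 212 215 217 217 218 219 218 219 220 219 220
215  138 138 142 140 143 143 146 145 146 147 148 152 156 159 162 163 164 168 172 172 174 179 184 190 190 190 191 191 192 191 192 190
216   92  90  95  96  96  98  99 103 108 111 108 109 112 114 112 115 116 119 121 123 126 131 133 135 136 139 139 138 137 140 137 138
217   92  90  92  94  96  97 101 109 122 125 117 112 114 109 104 101 104 104 106 106 109 107 102 103  99 100 103 104  98  92  90  91
218  103 105 100 102 108 109 116 123 134 131 122 115 115 113 106 108 101 108 110 114 120 119 109 104 103 105 107 108  99 100  95  99
219  106  98  96 101 105 112 123 128 123 115 106 100  99 100  97  95  95 101 104 112 119 125 112 107 107 106 108 106 106 107 109 112
220   99  88  86  89  94 101 11
[... 2460 characters left out ...]
 79  81  86  92  95  94  98 110 120
239   84  84  84  85  83  83  83  83  76  76  68  68  66  73  74  74  77  78  80  82  80  81  90  92 100 102 109 113 114 114 120 128
240   86  84  82  83  85  85  84  80  80  80  76  72  79  78  89  92  91  96  96  98  96 101 106 108 110 116 123 126 124 126 128 131
241   86  85  85  86  82  82  85  86  85  84  82  88  94  96 103 108 109 109 108 110 108 109 114 116 114 121 127 130 130 130 130 130
242   85  86  83  85  85  84  85  85  83  91  96 106 110 113 120 118 117 117 118 116 119 117 118 117 118 121 128 131 130 131 129 130
243   83  86  86  85  85  84  84  85  88  96 110 117 122 124 126 123 123 124 123 119 121 126 123 123 122 129 130 130 130 132 129 132
```

>>> nudge_tcp(segments=[0.094, 0.004, 0.04, 0, 0, 0.094, 0.004, 0.04, 0, 0, 0.094, 0.004, 0.04, 0, 0, 0.094, 0.004, 0.04, 0, 0, 0.094, 0.001, 0.04, 0, 0, 0.094, 0, 0, 0, 0, 0.094, 0, 0, 0, 0])

```text
time: 27.03
tool_pos: [0.4948, -0.0477, 0.1429]
ee_rot: [-3.141, 0.001, -3.1]
wrist_force: [0.8, -0.0, -0.3]
width: 0.0938
finger_force: 0.0
```

Run:
```python
from h import *
to((.5015,-.055,.022),np.radians(182))
```

```text
tool delta [-0.0063 -0.0076  0.1209] turn 0.006891229860833015 yaw -3.0998 q6 -1.82
```

>>> nudge_tcp(segments=[0.094, -0.006, -0.007, 0.03, 0, 0.094, 0, 0, 0.03, 0, 0.094, 0, 0, 0.03, 0, 0.094, 0, 0, 0.03, 0, 0.094, 0, 0, 0, 0, 0.04, 0, 0, 0, 0, 0.04, 0, 0, 0, 0, 0.04, 0, 0, 0, 0, 0.04, 0, 0, 0, 0, 0.04, 0, 0, 0, 0, 0.04, 0, 0, 0, 0, 0.04, 0, 0, -0.03, 0, 0.04, 0, 0, -0.03, 0, 0.04, 0, 0, -0.02, 0, 0.04, 0, 0, 0, 0, 0.04, 0, 0, 0, 0])

```text
time: 28.37
tool_pos: [0.5017, -0.0578, 0.1024]
ee_rot: [-3.141, 0.001, -3.106]
wrist_force: [-0.6, 0.4, -4.6]
width: 0.054
finger_force: 30.0
```

Run:
```python
from h import *
to((.622,-.09,.07),np.radians(182))
```

```text
tool delta [-0.119  -0.0364  0.0326] turn 0.00039831140933443976 yaw -3.1063 q6 -1.83
```

>>> nudge_tcp(segments=[0.04, -0.03, -0.009, 0, 0, 0.04, -0.03, -0.009, 0, 0, 0.04, -0.03, -0.009, 0, 0, 0.04, -0.03, -0.009, 0, 0, 0.04, 0, 0, 0, 0, 0.04, 0, 0, 0.02, 0, 0.04, 0, 0, 0.01, 0, 0.04, 0, 0, 0.004, 0, 0.04, 0, 0, 0.004, 0, 0.04, 0, 0, 0.002, 0, 0.04, 0, 0, 0, 0, 0.04, 0, 0, 0, 0])

```text
time: 29.37
tool_pos: [0.6224, -0.0893, 0.07]
ee_rot: [-3.141, 0.003, -3.106]
wrist_force: [-10.0, 2.1, 27.7]
width: 0.0537
finger_force: 30.0
```

Run:
```python
from h import *
to((.622,-.09,.063),np.radians(182))
```

```text
tool delta [ 0.0005 -0.0007  0.007 ] turn 0.00048100386423399755 yaw -3.1062 q6 -1.84
```

>>> nudge_tcp(segments=[0.04, 0, 0, -0.004, 0, 0.04, 0, 0, 0, 0, 0.094, 0, 0, 0, 0, 0.094, 0, 0, 0, 0, 0.094, 0, 0, 0, 0, 0.094, 0, 0, 0, 0, 0.094, 0, 0, -0.02, 0, 0.094, 0, 0, -0.04, 0, 0.094, 0, 0, -0.03, 0, 0.094, 0, 0.04, 0, 0, 0.094, 0, 0.04, 0, 0, 0.094, 0, 0.04, 0, 0, 0.094, 0, 0.04, 0, 0, 0.094, 0, 0.04, 0, 0, 0.094, 0, 0.04, 0, 0, 0.094, 0, 0, 0, 0])

```text
time: 30.7
tool_pos: [0.6124, 0.1571, 0.1545]
ee_rot: [3.139, -0.003, -3.099]
wrist_force: [0.4, 0.5, -0.0]
width: 0.0943
finger_force: 0.0
```

Run:
```python
from h import *
t=shot("top")
print(sockets(t))
g=cv2.cvtColor(t["color"],cv2.COLOR_BGR2GRAY)
uv=proj(t,[(.622,-.09,.066),(.626,-.2,.066)]);print(uv)
for v in range(180,212): print(v,"".join("%4d"%x for x in g[v,330:384:2]))
to((.5553,.3484,.12),np.radians(22.5));to((.5553,.3484,.12),np.radians(-67.5))
```

```text
[(np.float64(0.7226), np.float64(0.5737), np.float64(3.3), np.float64(126.0), np.float64(50.0))]
[[345.431674   192.88572079]
 [375.75614337 193.49728744]]
180  222 221 219 218 219 220 219 218 219 220 223 223 223 224 226 226 224 223 224 225 225 223 224 224 225 226 225
181  222 220 217 217 215 213 207 207 211 208 211 213 213 218 219 223 218 218 217 219 222 218 219 218 222 221 221
182  226 225 224 224 215 201 196 193 197 191 193 199 211 217 220 221 218 217 217 218 221 218 218 218 222 222 216
183  225 226 225 226 213 180 167 165 169 165 167 184 216 223 225 226 224 223 224 225 224 224 222 225 226 225 220
184  219 220 223 219 204 161 129 127 125 126 126 155 216 223 223 225 224 225 224 224 225 225 225 224 226 226 225
185  218 220 217 207 186 146 105  99  96 100  98 137 212 217 218 218 221 222 219 217 219 222 221 220 220 221 224
186  218 217 208 193 168 144 110 100  98  96  99 132 211 218 218 219 221 223 219 217 220 223 219 216 215 216 222
187  206 204 
[... 2270 characters left out ...]
2 220 216 215 214 178 150 151 153 146 116 100 100 111 128 136 153 174 204 216 222 218 217
208  227 224 226 226 226 225 223 223 222 193 169 169 170 166 138 111 100  95  99 103 121 160 208 220 221 216 217
209  225 224 223 225 225 223 223 224 224 206 186 184 184 179 157 132 117 107 102  99  99 164 218 226 226 224 224
210  217 218 219 222 220 218 218 219 219 213 198 196 193 189 178 150 135 130 128 123 114 176 222 226 224 224 223
211  218 218 219 221 220 217 216 218 220 220 214 211 208 207 200 173 162 162 164 161 155 186 218 222 217 217 217
tool delta [0.0496 0.1971 0.0345] turn -0.35204519867865347 yaw -3.1009 q6 -1.46
tool delta [0.0496 0.1971 0.0345] turn 1.218751128116243 yaw -3.1009 q6 -1.46
```

>>> nudge_tcp(segments=[0.094, 0, 0, 0, -0.12, 0.094, 0, 0, 0, -0.12, 0.094, 0, 0, 0, -0.112, 0.094, -0.003, 0.03, 0, 0, 0.094, -0.003, 0.03, 0, 0, 0.094, 0, 0, 0, 0, 0.094, 0, 0, 0, 0, 0.094, 0, 0, 0, 0])

```text
time: 31.42
tool_pos: [0.5972, 0.2065, 0.1554]
ee_rot: [-3.14, -0.002, -2.756]
wrist_force: [-0.8, -0.5, 0.3]
width: 0.094
finger_force: 0.0
```

Run:
```python
from h import *
t=shot("top");print(sockets(t))
to((.5553,.3484,.12),np.radians(22.5))
```

```text
[(np.float64(0.7226), np.float64(0.5737), np.float64(3.3), np.float64(126.0), np.float64(50.0))]
tool delta [-0.0145  0.1474  0.0354] turn -0.0072044231852181895 yaw -2.7561 q6 -1.71
```

Run:
```python
from h import *
t=shot("top");g=cv2.cvtColor(t["color"],cv2.COLOR_BGR2GRAY)
for v in range(190,222,2): print(v,"".join("%4d"%x for x in g[v,204:250:2]))
print(sockets(t,lo=125,box=(195,180,50,50)))
```

```text
190  123 126 127 131 127 127 128 130 125 121 119 118 126 127 106  62  57  57  43  43  59  65  86
192  101 108 121 127 125 124 126 124 111 105 110 120 129 126 112  62  54  47  35  46  79  85  91
194   88  85  95 110  99  94  95  98  86  82  88 115 128 129 114  66  55  46  33  41  66  87  88
196   83  84  85  85  81  82  86  86  90 109 132 142 129 131 121  78  57  61  57  65  77  90  88
198   87  87  82  82  86  90 111 132 150 163 168 167 141 128 126  84  59  72  78  85  92  88  88
200   86  81  85  85  84 125 160 171 173 174 173 171 141 128 127  87  58  69  86  83  88  87  88
202   86  84  86  87  87 130 171 171 174 174 172 171 142 126 130 106  61  70  84  86  86  88  90
204   88  85  84  84  88 109 165 172 172 172 172 172 154 132 128 113  61  68  84  90  94 105 116
206   86  83  85  84  83  95 150 171 171 170 175 182 172 133 126 115  60  71 106 115 123 129 133
208   85  87  88  85  87  89 129 166 169 171 195 220 205 146 128 116  71  75 124 127 130 129 129
210   86  82  84  82  88  85 109 163 182 196 208 215 189 140 127 126  94  97 116 119 120 126 127
212   85  86  86  86  82  86  95 151 183 193 171 144 118 119 125 127  96 101 109 115 115 120 121
214   81  80  83  86  86  83  85 109 124 118 104 102 105 114 131 125 102  84 101 106 113 113 118
216   88  83  80  85  86  88  96  93  97 107 109 108 108 119 126 123 108  67  86  96 104 109 114
218  121  91  80  79  86  98 118 122 124 122 118 116 115 115 120 120 108  66  78  88  96  98  98
220  151 125  93  78  81 104 126 127 129 128 117 114 113 112 117 116 114  74  67  80  77  82  81
[(np.float64(0.5519), np.float64(0.3505), np.float64(22.5), np.float64(51.0), np.float64(60.0)), (np.float64(0.6178), np.float64(0.403), np.float64(3.3), np.float64(109.0), np.float64(49.0))]
```

Socket1 hasn't moved; it is only in shadow. Approaching it now.

>>> nudge_tcp(segments=[0.094, -0.0036, 0.0367, 0, 0, 0.094, -0.0036, 0.0367, 0.01, 0, 0.094, -0.0036, 0.0367, 0.01, 0, 0.094, -0.0036, 0.0367, 0.01, 0, 0.094, 0, 0, 0, 0, 0.094, 0, 0, 0, 0, 0.094, 0, 0, 0, 0])

```text
time: 32.1
tool_pos: [0.5556, 0.3484, 0.1261]
ee_rot: [-3.141, -0.0, -2.755]
wrist_force: [-0.1, -0.2, 0.8]
width: 0.094
finger_force: 0.0
```

Run:
```python
from h import *
to((.5553,.3484,.046),np.radians(22.5))
```

```text
tool delta [0.0003 0.0002 0.0801] turn -0.006295392901776609 yaw -2.7552 q6 -1.48
```

>>> nudge_tcp(segments=[0.094, 0, 0, 0.03, -0.006, 0.094, 0, 0, 0.03, 0, 0.094, 0, 0, 0.02, 0, 0.094, 0, 0, 0, 0, 0.04, 0, 0, 0, 0, 0.04, 0, 0, 0, 0, 0.04, 0, 0, 0, 0, 0.04, 0, 0, 0, 0, 0.04, 0, 0, 0, 0, 0.04, 0, 0, 0, 0, 0.04, 0, 0, -0.03, 0, 0.04, 0, 0, -0.03, 0, 0.04, 0, 0, -0.02, 0, 0.04, 0, 0, 0, 0.12, 0.04, 0, 0, 0, 0.12, 0.04, 0, 0, 0, 0.118, 0.04, 0, 0, 0, 0, 0.04, 0, 0, 0, 0])

```text
time: 33.6
tool_pos: [0.5543, 0.3494, 0.125]
ee_rot: [-3.141, -0.002, -3.103]
wrist_force: [-0.0, -0.2, -4.1]
width: 0.0537
finger_force: 29.9
```

Run:
```python
from h import *
to((.47,.03,.12),np.radians(182))
```

```text
tool delta [ 0.0965 -0.3159  0.0055] turn 0.003561691088660446 yaw -3.1031 q6 -1.13
```

>>> nudge_tcp(segments=[0.04, 0.0107, -0.0351, 0, 0, 0.04, 0.0107, -0.0351, 0, 0, 0.04, 0.0107, -0.0351, 0, 0, 0.04, 0.0107, -0.0351, 0, 0, 0.04, 0.0107, -0.0351, 0, 0, 0.04, 0.0107, -0.0351, 0, 0, 0.04, 0.0107, -0.0351, 0, 0, 0.04, 0.0107, -0.0351, 0, 0, 0.04, 0.0107, -0.0351, 0, 0, 0.04, 0, 0, 0.025, 0, 0.04, 0, 0, 0.024, 0, 0.04, 0, 0, 0, 0, 0.04, 0, 0, 0, 0])

```text
time: 34.68
tool_pos: [0.4682, 0.0305, 0.0758]
ee_rot: [3.141, -0.004, -3.105]
wrist_force: [-1.0, -0.3, -3.4]
width: 0.0541
finger_force: 29.9
```

Run:
```python
from h import *
to((.555,.03,.076),np.radians(182))
```

```text
tool delta [-0.0867 -0.0037 -0.0006] turn 0.001782264920320742 yaw -3.1049 q6 -1.66
```

>>> nudge_tcp(segments=[0.04, -0.01, 0, 0, 0, 0.04, -0.01, 0, 0, 0, 0.04, -0.01, 0, 0, 0, 0.04, -0.01, 0, 0, 0, 0.04, -0.01, 0, 0, 0, 0.04, -0.01, 0, 0, 0, 0.04, -0.01, 0, 0, 0, 0.04, -0.01, 0, 0, 0, 0.04, -0.008, 0, 0, 0, 0.04, -0.006, 0, 0.002, 0, 0.04, -0.006, 0, 0.003, 0, 0.04, -0.006, 0, 0.003, 0, 0.04, -0.006, 0, 0.003, 0, 0.04, -0.001, 0, 0.003, 0, 0.04, 0, 0, 0.003, 0, 0.04, 0, 0, 0, 0])

```text
time: 36.02
tool_pos: [0.5853, 0.0349, 0.0618]
ee_rot: [3.141, 0.005, -3.106]
wrist_force: [1.6, 0.8, 2.5]
width: 0.053
finger_force: 30.0
```

>>> nudge_tcp(segments=[0.04, -0.003, 0, 0.003, 0, 0.04, -0.003, 0, 0.003, 0, 0.04, 0, 0, 0, 0, 0.04, 0, 0, 0, 0])

```text
time: 36.35
tool_pos: [0.5903, 0.0349, 0.055]
ee_rot: [3.141, 0.004, -3.106]
wrist_force: [1.6, 1.2, 4.7]
width: 0.0532
finger_force: 30.0
```

Run:
```python
from h import *
rect(zl=-.03,step=.004)
```

```text
  75   9 10 12 12 11 11 11  8  7  4  2  3  9 16 15 14 16 17 17 16 16 16 17 18 17 17 17 16 14 16
  71  13 15 15 14 11  9 10  8  7  5  3  3  9 17 17 16 17 17 17 17 17 17 17 17 17 17 17 17 16 16
  67  17 18 17 13 10  9  9  8  7  7  5  3  7 15 16 15 16 16 16 16 16 16 16 15 15 16 15 15 14 15
  63  18 19 18 14 11 10  9  9  8  8  8  5  6 12 12 12 13 13 14 14 13 13 13 13 13 13 13 12 12 12
  59  19 20 20 18 14 11 10  9  8  8  9  7  7 11 10 11 12 12 12 14 14 14 13 14 16 16 15 13 13 14
  55  19 20 20 19 14 10  9  9  9  8  8  9 11 17 11 11 11 11 13 16 19 21 22 21 21 21 22 22 19 16
  51  18 19 19 18 14 10  9  9  9  9  8  9 13 20 11 11 11 11 13 18 22 23 24 24 24 24 24 24 23 21
  47  18 18 18 18 16 11  9  9  9  9  8  8 12 18 11 11 11 12 13 18 23 23 23 24 23 23 24 24 23 23
  43  19 18 18 18 18 13 10  9  9 10 10  9 10 12 10 11 
[... 1069 characters left out ...]
6 20 23 24 22 18 21 19 19 19
  -5  16 16 16 16 16 16 16 16 16 16 17 17 15 11 10 12 14 16 16 16 17 21 23 24 22 15 19 18 16 16
  -9  16 16 15 16 16 17 17 17 18 16 17 17 14 12 10 13 16 19 20 20 22 22 23 23 22 12 15 19 17 16
 -13  16 16 16 16 18 18 16 17 19 17 17 17 16 15 13 15 21 21 22 21 23 23 23 22 21 11 11 16 18 16
 -17  11 12 13 15 19 20 19 19 20 20 20 18 18 19 19 19 21 23 23 22 23 24 23 22 19 10  9 12 17 17
 -21   7  6  8 11 17 21 21 21 20 21 22 20 18 21 21 21 21 22 24 23 23 23 24 23 18  9  9 10 14 17
 -25   5  5  6  9 13 20 22 22 21 19 21 21 20 21 22 22 20 20 23 24 23 23 23 23 21 10  8  9 11 16
 -29   5  5  5  7 10 17 21 22 21 18 20 22 21 21 21 22 22 21 23 24 24 22 22 23 22 10  8  9  9 13
```

>>> nudge_tcp(segments=[0.07, 0, 0, 0, 0, 0.07, 0, 0, 0, 0, 0.07, 0, 0, 0, 0, 0.07, 0.007, 0, 0.01, 0, 0.07, 0, 0, 0, 0, 0.04, 0, 0, 0, 0, 0.04, 0, 0, 0, 0, 0.04, 0, 0, 0, 0, 0.04, 0, 0, 0, 0, 0.04, 0, 0, -0.03, 0, 0.04, 0, 0, -0.03, 0, 0.04, 0, 0, -0.03, 0, 0.04, 0, 0, 0, 0, 0.04, 0, 0, 0, 0.12, 0.04, 0, 0, 0, 0.12, 0.04, 0, 0, 0, 0.12, 0.04, 0, 0, 0, 0.12, 0.04, 0, 0, 0, 0.12, 0.04, 0, 0, 0, 0.12, 0.04, 0, 0, 0, 0.12])

```text
time: 38.07
tool_pos: [0.5807, 0.0344, 0.1313]
ee_rot: [-3.139, -0.003, 2.331]
wrist_force: [-0.5, 0.0, -3.8]
width: 0.0539
finger_force: 30.0
```

>>> nudge_tcp(segments=[0.04, 0, 0, 0, 0.12, 0.04, 0, 0, 0, 0.12, 0.04, 0, 0, 0, 0.12, 0.04, 0, 0, 0, 0.12, 0.04, 0, 0, 0, 0.12, 0.04, 0, 0, 0, 0.12, 0.04, 0, 0, 0, 0.12, 0.04, 0, 0, 0, 0.12, 0.04, 0, 0, 0, 0.12, 0.04, 0, 0, 0, 0.12, 0.04, 0, 0, 0, 0.12, 0.04, 0, 0, 0, 0.12, 0.04, 0, 0, 0, 0.12, 0.04, 0, 0, 0, 0.12, 0.04, 0, 0, 0, 0.12, 0.04, 0, 0, 0, 0.12, 0.04, 0, 0, 0, 0.12, 0.04, 0, 0, 0, 0.12, 0.04, 0, 0, 0, 0.12, 0.04, 0, 0, 0, 0.022])

```text
time: 39.73
tool_pos: [0.5805, 0.0344, 0.1314]
ee_rot: [-3.141, 0.004, 0.032]
wrist_force: [-0.8, -0.3, -4.2]
width: 0.0541
finger_force: 30.0
```

Run:
```python
from h import *
to((.494,.03,.055),np.radians(2))
```

```text
tool delta [-0.0863  0.0016  0.0768] turn -0.003026157491661907 yaw 0.0319 q6 1.5
```

>>> nudge_tcp(segments=[0.04, -0.03, 0, 0.0, 0, 0.04, -0.03, 0, 0.02, 0, 0.04, -0.026, 0, 0.03, 0, 0.04, 0, 0, 0.026, 0, 0.04, 0, 0, 0.006, 0, 0.04, 0, 0, 0.006, 0, 0.04, 0, 0, 0.006, 0, 0.04, 0, 0, 0.006, 0, 0.04, 0, 0, 0.006, 0, 0.04, 0, 0, 0.005, 0, 0.04, 0, 0, 0.004, 0, 0.04, 0, 0, 0, 0, 0.04, 0, 0, 0, 0])

```text
time: 40.82
tool_pos: [0.4993, 0.0315, 0.0245]
ee_rot: [3.141, -0.006, 0.036]
wrist_force: [-8.7, 1.0, 12.2]
width: 0.0537
finger_force: 30.0
```

Run:
```python
from h import *
to((.505,.03,.01),np.radians(2))
rect(zl=-.02,step=.004,zh=.09)
```

```text
tool delta [0.0056 0.0017 0.0146] turn 0.0012826011637740997 yaw 0.0362 q6 1.48
  90   6  6  6  6  6  6  7  8  9  7  7  9 11 11 12 13 13 14 14 15 16 15 15 14 14 15 15 15 15 17
  86   6  6  6  6  6  6  7  7  8 10 11 10 13 14 15 15 15 16 16 16 16 16 15 15 15 15 14 15 16 19
  82   6  6  6  6  6  6  7  8  9 12 15 12 12 12 12 13 13 13 13 13 14 15 14 13 13 13 11 11 15 20
  78   6  6  6  6  6  6  7  8 12 11 13 12 12 10  9 13 14 13 12 12 13 16 16 16 15 14 11 11 16 20
  74   6  6  6  6  6  6  6  7 10  8  9 12 15 14 13 16 17 16 16 15 15 17 17 17 17 17 15 15 18 20
  70   6  6  6  6  6  6  6  6  8  8  8 11 16 17 16 17 17 17 17 17 17 17 17 17 17 17 17 16 19 22
  66   6  5  6  6  6  5  6  6  7  8  8  9 14 16 15 16 16 16 16 16 16 16 16 16 16 16 16 16 19 23
  62   6  5  6  6  6  5  5  6  6  7  8  8 11 13 12 13 14 13 13 12 12 13 12 14 15 15 16 17 21 23
  58   5  5  5  6  6  6  6  6  6  7  8  7  9 10  9 12 12 12 11 11 10 11 11 13 15 16 16 18 22 24
  54   5  6  6
[... 1109 characters left out ...]
0  9  8  6  6  8 13 21 23 24
   6   9  8  5  5  5  5  5  5  4  5  5  5  5  7 12 16 17 17 16 13  7  5  5  4  4  6 10 17 23 24
   2   9  8  6  5  4  5  5  5  5  5  5  5  4  6 10 14 14 14 13 10  5  4  4  4  4  6  8 13 21 24
  -2   9  9  7  5  5  5  5  5  5  5  5  5  4  5  7  9  9  9  8  6  4  4  4  4  4  5  6 10 17 23
  -6   9  9  8  6  5  5  5  5  5  5  5  5  5  4  4  5  5  5  5  5  5  5  5  5  4  4  5  9 13 20
 -10   9  9  9  8  5  5  5  5  5  5  5  5  5  4  4  4  4  4  4  5  6  7  7  7  6  4  5  7 10 16
 -14   9  9  9  9  8  7  6  6  7  7  6  6  5  4  4  4  4  7  6  7  8  8  8  8  7  4  4  6  8 12
 -18   9  9  9  9  9  9  8  8  9  9  8  8  7  6  6  5  5  7  8  8  8  9  8  8  8  5  4  4  6  9
```

>>> nudge_tcp(segments=[0.04, 0, 0, -0.02, 0, 0.04, 0.016, 0, 0, 0, 0.04, 0.015, 0, 0, 0, 0.04, 0, 0, 0, 0, 0.04, 0, 0, 0.005, 0, 0.04, 0, 0, 0.004, 0, 0.04, 0, 0, 0.002, 0, 0.04, 0, 0, 0, 0, 0.04, 0, 0, 0, 0])

```text
time: 41.62
tool_pos: [0.5289, 0.0324, 0.0331]
ee_rot: [3.141, -0.006, 0.035]
wrist_force: [-5.4, 0.5, 14.7]
width: 0.0541
finger_force: 30.0
```

Run:
```python
from h import *
rect(zl=0,step=.004,zh=.08)
```

```text
  80   6  6  6  6  6  7  7  8 10 14 16 13 11 12 11 11 13 15 15 14 13 12 12 13 13 12 10 10 14 16
  76   6  6  6  6  6  6  7  7  9 10 12 12 13 14 12 13 16 17 17 17 16 16 15 15 16 16 13 13 16 20
  72   6  6  6  6  6  6  6  7  8  8  9 11 14 17 16 16 17 18 18 18 18 18 17 17 17 17 16 16 18 21
  68   6  6  6  6  6  6  6  6  7  8  8 10 16 17 16 16 17 17 17 17 17 17 17 17 17 17 17 18 19 20
  64   6  6  6  6  6  6  6  6  7  8  8  9 12 14 14 14 15 15 15 14 14 14 14 15 16 16 17 21 22 21
  60   6  6  6  6  6  6  6  6  7  7  8  8  9 10 11 12 12 12 12 12 12 12 12 14 16 16 17 21 23 23
  56   6  6  6  6  6  6  6  6  7  7  8  8  8 10 10 11 12 12 11 11 10 10 11 15 16 16 16 20 23 24
  52   6  6  5  6  6  6  5  6  7  7  7  9  8  9 10 11 12 11 11 11 10 10 11 15 16 16 16 18 21 24
  48   6  6  6  5  6  6  6  6  7  8  7  8  8  8  9 11 11 11 11 11 10 10 11 15 16 16 16 16 18 23
  44   6  6  6  5  6  5  6  6  7  8  7  8  9  8  9 11 11 11 11 11 10 10 11 15 16 16 16 16 19 2
[... 261 characters left out ...]
0 10 11 15 15 15 16 16 17 21
  28   6  6  6  6  6  5  5  4  4  4  4  6  8  9  9 11 12 11 11 11 10 10 11 15 16 16 16 16 16 20
  24   7  6  5  6  6  6  6  5  4  4  4  5  7  9 10 11 11 11 11 10 10 10 12 16 16 17 16 15 15 19
  20   7  6  5  5  6  6  6  5  5  4  4  4  6  8 10 12 12 12 11 10 10 10 12 17 19 18 15 14 15 19
  16   6  5  5  5  5  5  5  5  5  4  4  4  5  8 11 15 14 14 13 10 10 10 12 18 17 15 13 15 16 19
  12   6  4  4  4  5  5  5  6  5  4  4  4  4  7 11 16 17 16 16 12 11 11 12 17 19 17 15 17 21 22
   8   6  4  4  5  5  5  5  5  5  5  4  4  4  6 10 17 17 17 17 15 15 13 14 18 21 21 18 19 22 23
   4   7  4  4  5  5  5  5  5  5  5  5  4  4  5  9 16 15 15 16 16 19 18 19 20 22 22 21 20 22 24
```

>>> nudge_tcp(segments=[0.04, -0.004, 0, -0.003, 0, 0.04, 0, 0, 0, 0, 0.065, 0, 0, 0, 0, 0.065, 0, 0, 0, 0, 0.065, 0, 0, 0, 0, 0.065, 0, 0, 0, 0, 0.094, 0, 0, 0, 0, 0.094, 0, 0, 0, 0, 0.094, 0, 0, 0, 0, 0.094, 0, 0, -0.02, 0, 0.094, 0, 0, -0.03, 0, 0.094, 0, 0, 0, 0, 0.094, 0, 0, 0, 0])

```text
time: 42.75
tool_pos: [0.5246, 0.0323, 0.0834]
ee_rot: [3.141, -0.005, 0.035]
wrist_force: [-0.3, -0.2, -0.7]
width: 0.0939
finger_force: 0.0
```

Run:
```python
from h import *
rect(zl=-.06,step=.004,zh=.04)
```

```text
  40   6  6  6  6  6  8 11 11 11 11 11 11 11 11 11 11 11 14 16 17 17 17 12 11 11 11 11 11 11 11
  36   6  6  6  6  6  7  9 11 11 11 11 11 11 11 12 11 11 15 17 17 18 17 12 12 12 12 12 12 12 12
  32   6  6  6  6  6  6  8 10 11 11 12 13 13 13 15 14 12 16 17 17 18 18 15 16 16 16 16 17 17 17
  28   6  6  6  6  6  6  7  9 11 11 12 16 18 16 20 20 14 16 17 18 18 19 22 21 22 22 23 23 22 23
  24   6  6  6  6  6  6  7  8 10 11 11 14 19 19 23 22 15 16 17 18 18 20 23 23 24 24 24 24 24 24
  20   7  8  7  7  7  7  7  8 10 11 11 12 17 21 23 23 15 16 17 18 18 20 23 22 23 24 24 23 24 24
  16   7 10 10  9  9  9  8  9 11 11 11 11 13 17 22 23 16 16 17 18 18 20 23 22 23 24 24 22 24 24
  12   7 11 13 10 10 10 10 10 11 10 10 11 11 11 17 21 16 15 17 18 18 20 23 23 23 24 24 23 23 24
   8   6  9 13 11 10 10 10 10 10 10 10 10 10  9 13 18 15 15 17 17 18 19 23 24 24 23 24 24 24 24
   4   6  7 12 13 10 10 10 10 10 10 10 10 10  8  9 13 14 15 17 17 18 18 22 24 24 22 23 24 24 2
[... 741 characters left out ...]
4 23 23 24 24 23 21 23 24 23
 -32   6  8  7  7  9 14 16 15 15 16 16 15 15 11 10 10 10 10 14 22 24 24 23 24 24 24 22 23 24 24
 -36   6  8  8  7  9 14 17 15 15 16 15 15 15 11 10 10 10  9 11 18 24 24 24 23 23 24 23 23 23 24
 -40   5  7  8  8  9 15 18 16 15 15 16 16 15 12 10 10 10  9  9 13 22 24 24 23 22 24 24 23 22 23
 -44   6  7  8  8  9 15 17 15 15 15 16 15 15 13 12 11 10  9  9 10 17 23 24 23 23 23 24 23 21 22
 -48   8  7  8  8  9 15 15 15 15 15 16 15 15 15 14 14 14 12  9  8 12 21 24 24 23 23 24 24 23 22
 -52   9  6  7  8 10 15 14 15 15 15 16 16 15 15 15 15 15 14 10  7  9 16 23 24 23 21 22 24 24 23
 -56   9  7  7  8 10 16 14 15 15 15 15 16 15 15 15 16 16 15 10  6  8 12 20 24 24 23 21 24 24 24
```

>>> nudge_tcp(segments=[0.094, 0, 0, -0.04, 0, 0.094, 0, -0.04, -0.02, 0, 0.094, 0, -0.04, 0, 0, 0.094, 0, -0.04, 0, 0, 0.094, 0, -0.04, 0, 0, 0.094, 0, 0, 0, 0, 0.094, 0, 0, 0, 0])

```text
time: 43.38
tool_pos: [0.516, 0.1912, 0.1378]
ee_rot: [3.141, 0.003, 0.039]
wrist_force: [0.2, 0.3, -0.3]
width: 0.0939
finger_force: 0.0
```

Run:
```python
from h import *
t=shot("top");g=cv2.cvtColor(t["color"],cv2.COLOR_BGR2GRAY)
uv=proj(t,[(.509,.032,.066)])[0];print(uv);u,v=uv.astype(int)
for r in range(v-13,v+16): print(r,"".join("%4d"%x for x in g[r,u-14:u+16]))
```

```text
[309.97361981 221.62339714]
208  224 223 224 225 223 223 223 224 223 223 222 224 225 225 225 225 224 223 223 223 223 224 224 225 224 224 224 224 225 224
209  216 216 219 221 220 216 216 216 215 216 216 216 218 221 221 220 218 216 217 216 216 219 221 221 221 219 218 219 219 219
210  216 217 219 220 219 217 216 217 216 217 216 218 218 221 220 220 217 219 217 216 217 219 221 220 219 215 214 214 216 217
211  222 222 223 224 224 224 223 223 223 223 223 224 222 226 226 225 225 223 223 223 224 225 224 223 222 220 219 219 219 220
212  221 221 222 221 223 223 222 223 224 226 227 226 226 227 227 227 226 227 227 226 226 226 226 227 227 224 223 224 224 223
213  202 202 204 207 207 208 209 211 215 219 220 220 220 220 221 220 220 219 219 220 220 219 218 219 219 218 218 219 218 218
214  159 162 163 167 170 172 175 179 190 197 200 201 200 202 203 202 201 200 200 200 198 198 197 194 194 192 190 194 192 194
215  107 108 111 114 120 118 122 131 154 169 169 167 168 17
[... 1990 characters left out ...]
 89  90  89  88  91  91  92  95  94  98 104 115 117 116 113 117 117 127 129
232   85  82  84  85  87  87  87  84  80  83  77  82  80  84  80  80  80  82  85  88  86  92  99 111 113 113 115 121 126 126
233  103 100 102 100 103 102 104 102 100  96  95  92  95  94  90  93  94  93  96  99  99 102 104 112 113 114 115 118 124 127
234  115 117 117 118 115 117 115 115 113 110 108 108 108 107 107 108 108 110 111 113 108 111 113 115 114 114 118 118 123 126
235  120 119 121 121 119 118 118 119 119 117 117 113 113 116 114 113 114 113 114 115 115 112 114 113 114 114 117 120 125 128
236  117 120 122 119 118 122 122 121 119 121 119 116 113 114 115 113 114 115 113 113 114 113 116 118 114 114 116 119 127 130
```

>>> nudge_tcp(segments=[0.094, -0.002, 0.04, 0, 0, 0.094, 0, 0.04, 0, 0, 0.094, 0, 0.04, 0, 0, 0.094, 0, 0.038, 0, 0, 0.094, 0, 0, 0, 0, 0.094, 0, 0, 0, 0, 0.094, 0, 0, 0, 0])

```text
time: 44.02
tool_pos: [0.5204, 0.0307, 0.1392]
ee_rot: [-3.141, 0.001, 0.032]
wrist_force: [0.3, -0.4, 1.0]
width: 0.0941
finger_force: 0.0
```

Run:
```python
from h import *
t=shot("top");print(cast(t,(310.7,222.3),.066))
to((.507,.030,.025),np.radians(2))
```

```text
[[0.50669559 0.02925574 0.066     ]]
tool delta [-0.0135  0.0012  0.1144] turn -0.0008771139694550012 yaw 0.034 q6 1.49
```

>>> nudge_tcp(segments=[0.094, -0.0135, 0.001, 0.03, 0, 0.094, 0, 0, 0.03, 0, 0.094, 0, 0, 0.03, 0, 0.094, 0, 0, 0.024, 0, 0.094, 0, 0, 0, 0, 0.04, 0, 0, 0, 0, 0.04, 0, 0, 0, 0, 0.04, 0, 0, 0, 0, 0.04, 0, 0, 0, 0, 0.04, 0, 0, 0, 0, 0.04, 0, 0, 0, 0, 0.04, 0, 0, -0.03, 0, 0.04, 0, 0, -0.03, 0, 0.04, 0, 0, -0.02, 0, 0.04, 0.028, 0, 0, 0, 0.04, 0.028, 0, 0, 0, 0.04, 0.028, 0, 0, 0, 0.04, 0.028, 0, 0, 0, 0.04, 0, 0, 0, 0, 0.04, 0, 0, 0, 0])

```text
time: 45.73
tool_pos: [0.6191, 0.0339, 0.1036]
ee_rot: [-3.141, 0.004, 0.035]
wrist_force: [-0.1, -0.6, -4.0]
width: 0.054
finger_force: 30.0
```

Run:
```python
from h import *
to((.618,.030,.07),np.radians(2))
```

```text
tool delta [-0.0011  0.0039  0.0336] turn -0.00031289240931098306 yaw 0.0346 q6 1.5
```

>>> nudge_tcp(segments=[0.04, 0, 0, 0.02, 0, 0.04, 0, 0, 0.01, 0, 0.04, 0, 0, 0.004, 0, 0.04, 0, 0, 0.003, 0, 0.04, 0, 0, 0, 0, 0.04, 0, 0, 0, 0])

```text
time: 46.23
tool_pos: [0.6181, 0.034, 0.0738]
ee_rot: [3.141, -0.001, 0.035]
wrist_force: [-6.6, -0.3, 14.4]
width: 0.0542
finger_force: 30.0
```

Run:
```python
from h import *
to((.618,.030,.065),np.radians(2))
```

```text
tool delta [-0.0003  0.004   0.0088] turn -3.8585218348874406e-05 yaw 0.0349 q6 1.5
```

>>> nudge_tcp(segments=[0.04, 0, 0, -0.002, 0, 0.04, 0, 0, 0, 0, 0.094, 0, 0, 0, 0, 0.094, 0, 0, 0, 0, 0.094, 0, 0, 0, 0, 0.094, 0, 0, 0, 0, 0.094, 0, 0, -0.02, 0, 0.094, 0, 0, -0.04, 0, 0.094, 0, 0, -0.04, 0, 0.094, -0.03, -0.025, 0, 0, 0.094, -0.03, -0.025, 0, 0, 0.094, -0.03, -0.025, 0, 0, 0.094, -0.03, -0.025, 0, 0, 0.094, -0.03, -0.025, 0, 0, 0.094, -0.03, -0.025, 0, 0, 0.094, 0, 0, 0, 0, 0.094, 0, 0, 0, 0])

```text
time: 47.65
tool_pos: [0.4332, 0.1786, 0.171]
ee_rot: [3.142, -0.001, 0.038]
wrist_force: [0.9, 0.7, 0.1]
width: 0.094
finger_force: 0.0
```

Run:
```python
from h import *
t=shot("top");print(robot.get_obs()["tool_pos"])
g=cv2.cvtColor(t["color"],cv2.COLOR_BGR2GRAY)
print(proj(t,[(.618,.03,.066),(.622,-.09,.066),(.6,-.16,.066)]))
for r in range(166,222,2): print(r,"".join("%4d"%x for x in g[r,282:396:3]))
```

```text
[0.43423559 0.17783551 0.170945  ]
[[312.36174973 192.12154382]
 [345.431674   192.88572079]
 [364.49029612 199.85630594]]
166  124 123 122 124 121 121 120 120 116 119 120 119 119 119 124 125 124 124 124 125 123 124 125 124 125 129 128 128 131 131 128 129 130 130 128 129 130 128
168  121 123 120 123 119 121 120 121 120 121 120 121 120 118 122 120 121 121 119 122 120 121 121 123 121 125 127 128 127 125 127 127 127 125 126 127 125 128
170  123 121 127 134 129 128 128 128 122 127 127 126 124 121 125 121 123 122 123 122 121 120 122 121 120 125 124 122 120 122 122 124 123 121 121 123 125 128
172  123 123 160 182 199 196 194 195 193 196 194 193 185 183 185 174 170 161 159 159 157 153 156 157 157 150 147 146 139 136 132 129 128 129 125 127 123 126
174  124 118 174 202 223 225 223 222 224 224 224 224 224 223 223 221 221 219 218 219 218 218 219 218 219 212 210 209 204 203 199 198 197 197 193 186 171 129
176  122  87 172 223 221 221 216 217 220 220 214 218 22
[... 2855 characters left out ...]
 224 224 225 222 222 221 202 199 199 197 205 220 217 216 219 223 202 125
214   99  86 140 154 166 165 171 183 189 191 191 190 192 191 192 193 196 203 208 211 217 219 219 218 218 220 217 217 219 219 221 222 223 225 225 213 193 127
216  113 108 109  99 105  98  95  97  94  87  85  85  86  89  90  93  98 112 123 127 136 142 143 140 139 140 146 146 148 153 163 169 177 189 192 190 170 126
218  110 109 119 114 111 111 109 107 102 100 102 102  97  98 103 102  98 100 104  99 104 112 108  95  97  97  97 100  99  97 102 102 103 104 109 118 115 128
220   76  84 102 120 121 122 118 114 112 112 112 114 114 111 105 108 109 109 109 109 110 117 116 118 116 117 116 116 118 116 115 113 116 113 113 115 113 127
```

>>> nudge_tcp(segments=[0.094, 0, 0.04, -0.03, 0, 0.094, 0, 0.04, 0, 0, 0.094, 0, 0.04, 0, 0, 0.094, 0, 0.04, 0, 0, 0.094, 0, 0.04, 0, 0, 0.094, 0, 0.04, 0, 0, 0.094, 0, 0.04, 0, 0, 0.094, 0, 0.04, 0, 0, 0.094, 0, 0.04, 0, 0, 0.094, 0, 0.04, 0, 0, 0.094, 0, 0.04, 0, 0, 0.094, 0, 0.02, 0, 0, 0.094, 0, 0, 0, -0.12, 0.094, 0, 0, 0, -0.12, 0.094, 0, 0, 0, -0.12, 0.094, 0, 0, 0, -0.12, 0.094, 0, 0, 0, -0.12, 0.094, 0, 0, 0, -0.074, 0.094, 0, 0, 0, 0, 0.094, 0, 0, 0, 0])

```text
time: 49.37
tool_pos: [0.4498, -0.2769, 0.1953]
ee_rot: [-3.141, 0.0, 0.705]
wrist_force: [0.2, 0.2, -0.2]
width: 0.0939
finger_force: 0.0
```

Run:
```python
from h import *
to((.462,-.3145,.121),np.radians(40.8))
```

```text
tool delta [-0.015   0.0366  0.0743] turn -0.007326182510414725 yaw 0.7048 q6 0.21
```

Run:
```python
from h import *
s=shot("side");t=shot("top")
print(cast(s,(311.2,247.4),.137),cast(t,(409.6,236),.137))
for n,im in(("s",s),("t",t)):
    print(n,proj(im,[(.462,-.3145,.137),(.462,-.3145,.101)]))
```

```text
[[ 0.46485127 -0.32049143  0.137     ]] [[ 0.46612168 -0.3111442   0.137     ]]
s [[309.38394512 246.29310257]
 [309.35445236 257.22166115]]
t [[410.5716377  237.25759471]
 [408.52697268 238.7395306 ]]
```

>>> nudge_tcp(segments=[0.094, -0.007, 0.018, 0.02, -0.007, 0.094, -0.006, 0.017, 0.02, 0, 0.094, 0, 0.002, 0.02, 0, 0.094, 0, 0, 0.014, 0, 0.094, 0, 0, 0, 0, 0.094, 0, 0, 0, 0, 0.004, 0, 0, 0, 0, 0.004, 0, 0, 0, 0, 0.004, 0, 0, 0, 0, 0.004, 0, 0, 0, 0, 0.004, 0, 0, 0, 0, 0.004, 0, 0, 0, 0, 0.004, 0, 0, 0, 0, 0.004, 0, 0, 0, 0, 0.004, 0, 0, 0, 0, 0.004, 0, 0, 0, 0])

```text
time: 50.8
tool_pos: [0.4643, -0.3119, 0.1217]
ee_rot: [-3.141, -0.0, 0.716]
wrist_force: [-0.2, -0.1, 0.4]
width: 0.0309
finger_force: 0.0
```

Run:
```python
from h import *
to((.464,-.315,.121),np.radians(40.8))
```

```text
tool delta [-0.0023  0.0022  0.0007] turn 0.0036842376267354204 yaw 0.7158 q6 0.16
```

Still closing; a few more idle rows.

>>> nudge_tcp(segments=[0.004, -0.002, 0.002, 0, 0, 0.004, 0, 0, 0, 0, 0.004, 0, 0, 0, 0, 0.004, 0, 0, 0, 0, 0.004, 0, 0, 0, 0, 0.004, 0, 0, 0, 0])

```text
time: 51.3
tool_pos: [0.4644, -0.3153, 0.1218]
ee_rot: [3.14, 0.0, 0.716]
wrist_force: [2.2, -3.5, -1.6]
width: 0.0118
finger_force: 30.0
```

>>> nudge_tcp(segments=[0.004, -0.0073, 0, -0.0056, 0, 0.004, -0.0074, 0, -0.0056, 0, 0.004, -0.0082, 0, -0.0043, 0, 0.004, -0.0082, 0, -0.0043, 0, 0.004, -0.0088, 0, -0.0028, 0, 0.004, -0.0088, 0, -0.0028, 0, 0.004, 0, 0, 0, 0])

```text
time: 51.88
tool_pos: [0.4273, -0.3479, 0.1479]
ee_rot: [3.139, -0.001, 0.714]
wrist_force: [5.0, -3.4, -1.6]
width: 0.0115
finger_force: 30.0
```

>>> nudge_tcp(segments=[0.004, -0.0092, 0, -0.0012, 0, 0.004, -0.0092, 0, -0.0012, 0, 0.004, -0.0092, 0, 0.0004, 0, 0.004, -0.0092, 0, 0.0004, 0, 0.004, -0.009, 0, 0.002, 0, 0.004, -0.009, 0, 0.002, 0, 0.004, -0.0085, 0, 0.0035, 0, 0.004, -0.0085, 0, 0.0035, 0, 0.004, -0.008, 0, 0.0046, 0, 0.004, 0, 0, 0, 0, 0.004, 0, 0, 0, 0])

```text
time: 52.8
tool_pos: [0.3659, -0.4017, 0.1354]
ee_rot: [3.138, 0.004, 0.714]
wrist_force: [0.9, -5.2, 6.5]
width: 0.0119
finger_force: 30.0
```

>>> nudge_tcp(segments=[0.04, 0, 0, 0, 0, 0.04, 0, 0, 0, 0, 0.04, 0, 0, 0, 0, 0.04, 0, 0, 0, 0, 0.04, 0, 0, -0.02, 0, 0.04, 0, 0, -0.03, 0, 0.04, 0.03, 0, -0.02, 0, 0.004, 0.03, 0, 0, 0, 0.004, 0.03, 0, 0, 0, 0.004, 0.03, 0, 0, 0, 0.004, 0.03, 0, 0, 0, 0.004, 0, 0, 0, 0, 0.004, 0, 0, 0, 0])

```text
time: 53.88
tool_pos: [0.4806, -0.2992, 0.2023]
ee_rot: [-3.139, 0.001, 0.719]
wrist_force: [-0.6, -0.7, 0.6]
width: 0.0054
finger_force: 0.0
```

Run:
```python
from h import *
t=shot("top");h=cv2.cvtColor(t["color"],cv2.COLOR_BGR2HSV)
y=cv2.inRange(h,(22,120,60),(35,255,255));v,u=np.nonzero(y[200:300,360:460]);print("yellow",len(u),u.min()+360,u.max()+360,v.min()+200,v.max()+200)
k=(h[...,2]<60)
for r in range(222,276,2): print(r,"".join("Y" if y[r,c] else ("#" if h[r,c,2]<55 else ("+" if h[r,c,1]>90 else ".")) for c in range(370,450)))
p=np.array([-.757,-.653]);H=np.array([.464,-.315])+.072*p;print("hinge",H,"proj btn guesses",[proj(t,[*(H-d*p),.072]).round(1).tolist() for d in (.04,.05,.06)])
```

```text
yellow 438 418 446 250 276
222 ..........................++++++...........#....##########++##.###++++++++++++++
224 .........................++++++..............#.....############.......+++.++++++
226 .......................+++++.+...####.........#.......................##+.++++++
228 .....................++++++....#######.................................+++++.++.
230 ....................++++++....#.#######...............................++++.++...
232 ...................+++++...##.##..###..##...........................++++........
234 ................++++++.....###..#...######........................+++++++.......
236 ..............++.++........####..................................+++++++........
238 ............+..+++.............................................++++..++.........
240 ...........++++++++..........................................++++++++...........
242 .........++++++.++++........................................++++.++..........
[... 763 characters left out ...]
YY...
262 +++++++++++++++++++++.........++++++++++++++++++++...YYYYYYYYYYYYYYYYYYYYYYYY...
264 ++++++++++++++.+++++............++++++++++++++++...YYYYYYYYYYYYYYYYYYYYYYYY+....
266 ++++++++++++++++++++..++..........++++.+++.+++....YYYYYYYYYYYYYYYYYYYYYY+.......
268 ++++++++++++++++++.+.+...++++........++++++++....YYYYYYYYYYYYYYYYYYYYY+.........
270 ++++++++++++++++++.+++.+.+++++........++++++....YYYYYYYYYYYYYYYYYYYYY+..........
272 +++++++++++.++.+++....+++++++++++.....+++++.....+YYYYYYYYYYYYYYYYYY+##..........
274 +++.+++++++.++++..++++.++++++++++++..++++.........++++YYYYYYYYY+....###.........
hinge [ 0.409496 -0.362016] proj btn guesses [[[412.9, 246.5]], [[411.1, 244.2]], [[409.3, 242.0]]]
```

>>> nudge_tcp(segments=[0.0, 0.026, -0.03, 0, 0, 0.0, 0.026, -0.03, 0, 0, 0.0, 0.026, -0.03, 0, 0, 0.0, 0.026, -0.03, 0, 0, 0.0, 0.026, -0.03, 0, 0, 0.0, 0, 0, 0, 0])

```text
time: 54.43
tool_pos: [0.479, -0.0973, 0.2036]
ee_rot: [-3.139, -0.002, 0.721]
wrist_force: [0.1, 0.0, -0.2]
width: 0.0006
finger_force: 0.0
```

Run:
```python
from h import *
t=shot("top");s=shot("side")
for n,im,(r0,r1,c0,c1),z in (("t",t,(215,280,375,450),.072),("s",s,(230,320,260,350),.072)):
    h=cv2.cvtColor(im["color"],cv2.COLOR_BGR2HSV)
    for r in range(r0,r1,2): print(r,"".join("Y" if (22<=h[r,c,0]<=35 and h[r,c,1]>120) else ("#" if h[r,c,2]<50 else ("+" if h[r,c,2]<90 else ".")) for c in range(c0,c1)))
```

```text
215 ...........................................................................
217 ...........................................................................
219 ...........................................................................
221 ...........................................................................
223 ...........................................................................
225 ............................+..............................................
227 .........................++................................................
229 ......................+++..................................................
231 ....................++.....................................................
233 .................++........................................................
235 ...............+...........................................................
237 .............++............................................................
[... 5255 characters left out ...]
...................................
306 .......+++++++++++++++++++++####++.YYYYY..Y...............................................
308 ......++++++++++....++++++++########++Y.YY................................................
310 .....+++++++++............++++###++#####++++..............................................
312 ........+++++.................++++++++++..+..++...........................................
314 ...................................++++............+......................................
316 ..........................................................................................
318 ..........................................................................................
```

>>> nudge_tcp(segments=[0.0, -0.031, 0.0255, 0, 0, 0.0, -0.031, 0.0255, 0, 0, 0.0, -0.031, 0.0255, 0, 0, 0.0, -0.031, 0.0255, 0, 0, 0.0, -0.031, 0.0255, 0, 0, 0.0, -0.03, 0.0252, 0, 0, 0.0, 0, 0, 0.03, 0, 0.0, 0, 0, 0.03, 0, 0.0, 0, 0, 0.03, 0, 0.0, 0, 0, 0, 0, 0.0, 0, 0, 0, 0])

```text
time: 55.45
tool_pos: [0.4382, -0.3396, 0.1111]
ee_rot: [-3.136, 0.001, 0.713]
wrist_force: [-0.0, -0.1, 0.4]
width: 0.0006
finger_force: 0.0
```

Run:
```python
from h import *
t=shot("top");print(cast(t,[(412.3,246),(413,246.5)],.072))
to((.441,-.334,.066))
```

```text
[[ 0.44136586 -0.33368708  0.072     ]
 [ 0.43973605 -0.33617419  0.072     ]]
tool delta [ 0.0051 -0.004   0.0476] turn None yaw 0.7135 q6 0.1
```

>>> nudge_tcp(segments=[0.0, 0.004, -0.003, 0.02, 0, 0.0, 0, 0, 0.012, 0, 0.0, 0, 0, 0.006, 0, 0.0, 0, 0, 0.004, 0, 0.0, 0, 0, 0.003, 0, 0.0, 0, 0, 0.002, 0, 0.0, 0, 0, 0, 0, 0.0, 0, 0, 0, 0])

```text
time: 56.17
tool_pos: [0.4417, -0.3342, 0.0673]
ee_rot: [3.141, 0.0, 0.716]
wrist_force: [-2.6, 0.3, 4.9]
width: 0.0004
finger_force: 2.1
```

>>> nudge_tcp(segments=[0.0, 0, 0, 0.002, 0, 0.0, 0, 0, 0.002, 0, 0.0, 0, 0, 0, 0, 0.0, 0, 0, 0, 0, 0.0, 0, 0, 0, 0])

```text
time: 56.58
tool_pos: [0.4419, -0.3343, 0.066]
ee_rot: [3.139, 0.0, 0.716]
wrist_force: [-6.2, 4.4, 16.7]
width: 0.0006
finger_force: 8.1
```

>>> nudge_tcp(segments=[0.0, 0, 0, -0.01, 0, 0.0, 0, 0, -0.03, 0, 0.0, 0, 0, -0.04, 0, 0.0, 0, 0, -0.03, 0, 0.0, 0, 0, 0, 0])

```text
time: 57.0
tool_pos: [0.4451, -0.3367, 0.1805]
ee_rot: [3.126, -0.002, 0.716]
wrist_force: [0.3, -0.3, 0.3]
width: 0.0006
finger_force: 0.0
```

>>> nudge_tcp(segments=[0.06, -0.033, -0.001, 0, 0, 0.06, -0.033, -0.001, 0, 0, 0.06, -0.033, -0.001, 0, 0, 0.06, -0.034, -0.001, 0, 0, 0.06, 0, 0, 0, 0, 0.06, 0, 0, 0, 0, 0.06, 0, 0, 0, 0])

```text
time: 57.58
tool_pos: [0.3391, -0.4179, 0.1716]
ee_rot: [-3.141, -0.001, 0.716]
wrist_force: [-0.7, -0.1, -0.1]
width: 0.0438
finger_force: 0.0
```

Run:
```python
from h import *
to((.342,-.4205,.10))
t=shot("top");s=shot("side")
h=cv2.cvtColor(s["color"],cv2.COLOR_BGR2HSV)
print(proj(s,[(.342,-.4205,.108),(.336,-.4255,.106)]).round(1),proj(t,[(.342,-.4205,.124)]).round(1))
for r in range(270,312,2): print(r,"".join("Y" if (22<=h[r,c,0]<=35 and h[r,c,1]>120) else ("#" if h[r,c,2]<50 else ("+" if h[r,c,2]<90 else ".")) for c in range(260,320)))
```

```text
tool delta [0.0004 0.0039 0.0716] turn None yaw 0.7155 q6 -0.14
[[276.6 292.2]
 [274.8 294.8]] [[440.8 274.9]]
270 .............YY...YY...........YYY.YYYYYYYYYYYYYY++.........
272 ............YYYYY.YYY.........YYYYYYYYYYYYYYYYYY.+#+........
274 ++......YY.YYY.Y...YY.......YYYYYYYYYYYYYYYYYYY..+##+.......
276 ++........YYYYYYYY.YY......YYYYYYYYYYYYYYYYYYY.YY.##........
278 ++.......YYYYY.YYYYYY.....YYYYYYYYYYYYYYYYYY..YY............
280 +.........YYYYYYYYYYY.YYYYYYYYYYYYYYYYYYYYYYYYY.............
282 +++++++++.YYYYYYYYYY####YYYYYYYYYYYYYYYYYY....Y.............
284 ++..++++++YYYYYYYY+######...YYYYYYYYYYYYYYY.Y.YYY...........
286 ...+++++++.YYYYY.+#######+YYYYYYYYYYYYYYYY..YYYYY...........
288 .++++++++++YYY.+#########+YY.YYY.YYYYYYYYY.YYYYYY...........
290 +++++++++++.YY+##########+Y.YYYYYYYYYYYYY.YYYYY..Y..........
292 ++++++++++++YY##########YYY.YYYYYYYYYYYYYYYYYYYYY...........
294 ++++++++++++YYY#######+YYYYYYYYYYYYYYYYY..YY.YYYYY..........
296 +++++++++++++.Y######+YYYYYYY.YYYYY..YY.YYYYYY..............
298 +++++++++++++++####+.Y.YYYYYYYYYYYYYYYYYYYYYYYY.............
300 ......+++++++++++##+.YY.YYYYYYYYY.YYYYYYYYYYYY..............
302 .......+++++++++++++++++.YYYYY.YY.YYYYYY.YYYY...............
304 ........+++++++++++++++++++++..YYYY..YYYY.Y.................
306 .......++++++++++++++++++++++##+++..Y.YY..Y.................
308 .......+++++++++.....++++++++++#####+++YY...................
310 .....+++++++++............++++++++++####+++.................
```

>>> nudge_tcp(segments=[0.06, 0, 0.004, 0.02, 0, 0.06, 0, 0, 0.02, 0, 0.06, 0, 0, 0.02, 0, 0.06, 0, 0, 0.011, 0, 0.06, 0, 0, 0, 0, 0.004, 0, 0, 0, 0, 0.004, 0, 0, 0, 0, 0.004, 0, 0, 0, 0, 0.004, 0, 0, 0, 0, 0.004, 0, 0, 0, 0, 0.004, 0, 0, 0, 0, 0.004, 0, 0, 0, 0, 0.004, 0, 0, 0, 0, 0.004, 0, 0, 0, 0, 0.004, 0, 0, 0, 0])

```text
time: 58.93
tool_pos: [0.3424, -0.4224, 0.1016]
ee_rot: [3.138, -0.0, 0.716]
wrist_force: [4.4, -3.5, -2.0]
width: 0.0118
finger_force: 30.0
```

Tab pinched; reverse arc.

>>> nudge_tcp(segments=[0.004, 0.0055, 0, -0.008, 0, 0.004, 0.006, 0, -0.007, 0, 0.004, 0.0067, 0, -0.0065, 0, 0.004, 0.007, 0, -0.006, 0, 0.004, 0.0077, 0, -0.0052, 0, 0.004, 0.0079, 0, -0.0047, 0, 0.004, 0.0085, 0, -0.0037, 0, 0.004, 0.0086, 0, -0.0033, 0, 0.004, 0.009, 0, -0.0022, 0, 0.004, 0.009, 0, -0.0017, 0, 0.004, 0, 0, 0, 0])

```text
time: 59.85
tool_pos: [0.3998, -0.372, 0.1482]
ee_rot: [3.14, 0.001, 0.717]
wrist_force: [4.8, -5.1, -6.1]
width: 0.0115
finger_force: 30.0
```

>>> nudge_tcp(segments=[0.004, 0.0092, 0, -0.0006, 0, 0.004, 0.0092, 0, -0.0002, 0, 0.004, 0.0092, 0, 0.001, 0, 0.004, 0.0091, 0, 0.0015, 0, 0.004, 0.0088, 0, 0.0026, 0, 0.004, 0.0088, 0, 0.003, 0, 0.004, 0.0082, 0, 0.004, 0, 0.004, 0.0082, 0, 0.0046, 0, 0.004, 0.0075, 0, 0.0055, 0, 0.004, 0.0072, 0, 0.0057, 0, 0.004, 0, 0, 0, 0, 0.004, 0, 0, 0, 0])

```text
time: 60.85
tool_pos: [0.4655, -0.3144, 0.1228]
ee_rot: [3.139, -0.004, 0.717]
wrist_force: [6.0, -2.5, 2.6]
width: 0.012
finger_force: 30.0
```

>>> nudge_tcp(segments=[0.004, 0, 0, 0.002, 0, 0.004, 0, 0, 0, 0, 0.05, 0, 0, 0, 0, 0.05, 0, 0, 0, 0, 0.05, 0, 0, 0, 0, 0.05, 0, 0, 0, 0, 0.05, 0, 0, -0.02, 0, 0.05, 0, 0, -0.03, 0, 0.05, 0, 0, -0.03, 0, 0.05, 0.03, -0.03, 0, 0, 0.05, 0.03, -0.03, 0, 0, 0.05, 0.02, -0.03, 0, 0, 0.05, 0.01, -0.035, 0, 0, 0.05, 0, -0.035, 0, 0, 0.05, 0, -0.035, 0, 0, 0.05, 0, -0.03, 0, 0, 0.05, 0, 0, 0, 0, 0.05, 0, 0, 0, 0])

```text
time: 62.35
tool_pos: [0.3824, -0.0871, 0.2003]
ee_rot: [3.141, -0.0, 0.717]
wrist_force: [0.0, -0.0, 0.3]
width: 0.0499
finger_force: 0.0
```

Run:
```python
from h import *
t=shot("top");print(robot.get_obs()["tool_pos"])
y=cv2.inRange(cv2.cvtColor(t["color"],cv2.COLOR_BGR2HSV),(22,150,100),(35,255,255))
c=max(cv2.findContours(y,0,1)[0],key=cv2.contourArea);P=cast(t,cv2.boxPoints(cv2.minAreaRect(c)),.101);print("hood",P.round(3),P.mean(0))
a=cv2.cvtColor(cv2.imread("pics/top0.png"),cv2.COLOR_BGR2GRAY);g=cv2.cvtColor(t["color"],cv2.COLOR_BGR2GRAY)
for n,(u0,u1,v0,v1) in dict(hammer=(140,212,165,230),can=(235,262,140,180),offcut=(450,490,180,255),pod=(380,440,215,275)).items(): print(n,(cv2.absdiff(a,g)[v0:v1,u0:u1]>40).sum())
for r in range(178,216,2): print(r,"".join("%4d"%x for x in g[r,282:396:3]))
```

```text
[ 0.38305499 -0.08788427  0.20025387]
hood [[ 0.446 -0.269  0.101]
 [ 0.506 -0.335  0.101]
 [ 0.439 -0.394  0.101]
 [ 0.379 -0.328  0.101]] [ 0.44238727 -0.33114266  0.101     ]
hammer 12
can 0
offcut 0
pod 0
178  128  86 173 227 224 222 225 223 224 224 225 223 224 222 223 223 222 223 224 222 222 224 221 219 220 221 214 215 221 215 216 219 219 214 220 222 207 128
180  128  89 174 227 219 216 219 214 214 215 221 214 214 221 216 216 221 216 215 218 217 218 218 222 221 222 223 222 222 224 222 223 223 224 224 227 208 127
182  128  89 176 227 224 224 225 219 195 185 185 180 196 223 222 222 223 223 222 201 189 192 186 191 207 216 221 215 216 220 216 215 220 220 217 227 207 128
184  126  88 177 226 223 217 215 210 144 102 100 100 169 215 221 215 216 220 218 176 120 116 114 123 211 223 223 225 224 223 224 224 223 224 224 227 207 129
186  124  93 179 228 224 209 206 201 151 120 105 100 159 218 223 223 217 213 192 149 108  86  87  93 208 215 217 220 217 217
[... 1530 characters left out ...]
 207 204 162 127 134 111 106 129 156 167 175 216 224 222 223 226 204 129
208  116  89 213 226 223 223 223 223 222 225 223 221 221 219 223 226 225 224 225 224 220 216 182 156 162 138 105  92  94 108 157 215 220 215 216 226 206 127
210  118  97 207 222 217 218 217 217 215 221 216 216 219 213 214 219 216 215 220 217 217 216 209 191 187 175 144 132 124 116 173 224 222 223 223 226 205 128
212  109 100 195 214 220 221 224 225 226 227 225 226 224 222 224 224 222 222 224 223 223 223 223 222 221 219 201 197 198 196 205 219 215 216 218 222 203 127
214  100  90 142 152 167 172 179 188 191 193 191 190 191 192 192 193 195 200 204 208 213 217 217 218 219 218 217 218 218 219 220 223 223 225 225 211 194 126
```

```bash
python3 -c "
from bench import robot
print(robot.close_job())"
```

```text
the job is handed in; nothing more can be done
None
```

I handed the job in at about 62 s, verdict not shown: the three sockets present stand mouth up on the plate, the button was pressed fully down and let go with the guard open, the guard is shut again, and the hammer, can and offcut are where they were.

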